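# Cap off, then press the grease gun home on a leaning nipple

## Task

The bearing block is due for grease: lift the dust cap off its leaning grease nipple and stand the cap, open end down, in the low round cap cup. Then take the push-type grease gun out of its rest and press its coupler squarely onto the nipple until it snaps over the ball head, and keep pushing so that the sprung nose stays pushed in by at least half its travel. Finish like that, still gripping the gun and pushing it against its spring, and leave the mug and the spirit lamp standing where they are.

Things in the scene. Friction and masses are not known exactly. Their poses are not given: they have to be found in the camera images.
- bearing_block: Fixed grey cast pillow block with a steel shaft stub, 124 (its x) x 92 (its y, along the shaft) x 69 mm high without the nipple, in the middle of the work area. Origin: centre of its underside, z up. The nipple stands on its boss and leans 25 deg from vertical towards the block's -x, so roughly towards the robot.
- nipple: Steel grease nipple, fixed on the block, covered by the dust cap at the start. Origin: centre of the flat round seating face (33 mm across, 74 mm above the table) at its foot; z points out along the leaning nipple. Foot 15 mm across to z = 6 mm, neck 10 mm across, ball head 16 mm across centred at z = 30 mm, top at z = 38 mm.
- nipple_top (a point): Top of the nipple's ball head, on its axis (z = 38 mm in the nipple's frame); same axes as the nipple.
- dust_cap: Loose black ribbed plastic cap, a cylinder 28 mm across (30 over its ribs) and 43 mm long, bore 20 mm across and 39 mm deep, 25 g. At the start it is slipped loosely (2 mm play) over the nipple and stands on the seating face; it comes off along the nipple's axis. Origin: centre of its open mouth; z points to its closed end.
- cap_cup_floor (a point): Centre of the inner floor of the cap cup, 6 mm above the table, z up. The cup is a fixed low round aluminium cup, 46 mm across outside, 38 mm inside, rim 18 mm above this floor, on a 68 mm foot disc. The cap goes in with its open end down. The cup stands left or right in front, the gun's rest on the other side.
- gun_rest: Fixed rest of the grease gun: an upright aluminium tube, 47 mm across outside, 39 mm inside, rim 62 mm above the table, on an 84 mm square foot. Origin: centre of its underside, z up. The gun's collar stands on the rim with the nose hanging inside; lift the gun at least 60 mm to clear it.
- grease_gun: Push-type grease gun, loose, 0.2 to 0.3 kg, standing in its rest, coupler down. Origin: centre of the underside of its round collar (46 mm across, z = 0 to 8 mm); z points up the gun. Grip: square, 26 x 26 mm, flats facing the gun's x and y, z = 8 to 55 mm; end button to z = 60 mm. The sprung nose reaches down to z = -54 mm. Fingertips may bear on the collar to push.
- gun_nose (a joint): How far the gun's sprung nose is pushed into the gun, in m: 0 out, 0.014 fully in. Its spring pushes with 3.5 N at the start of the travel, rising evenly to 13.3 N at the end.
- coupler_mouth (a point): Centre of the mouth of the steel nose (34 mm across outside, opening 27 mm, narrowing to 19 mm within 10 mm); moves with the nose. z points up the gun; with the nose out it lies at z = -54 mm in the gun's frame.
- coupler_seat (a point): Centre of the coupler's inner end face, 33 mm above the mouth on the gun's axis (z = -21 mm in the gun's frame with the nose out). Two spring jaws 18 mm above the mouth let the ball head through at a push of about 8 to 11 N (the nose gives some 6 mm first, then springs back out) and close behind it. Snapped: this point meets the nipple's top. No turning needed.
- mug: White mug with a handle, 92 x 127 x 95 mm, a bystander behind the work on the right; origin at the centre of its underside.
- spirit_lamp: Small spirit lamp, 62 x 62 x 74 mm, a bystander behind the work; origin at the centre of its underside.
Things that resemble listed ones, but are neither listed nor needed, are in the scene too. Of the things that look like the grease_gun, the smallest one is meant.

How it is judged (in metres and radians):
On the way, in this order (a step that is already met when the one before it is completed fails the run):
1. the dust cap stands in the cap cup, open end down, and is let go (horizontal distance between dust_cap and cap_cup_floor below 0.009 m and z of dust_cap in the frame of cap_cup_floor below 0.004 m and angle between dust_cap's own z axis and vertical below 0.12 rad and contact force between the fingers and dust_cap below 0.1 N), for 0.2 s.
2. the coupler is snapped on the nipple (distance between coupler_seat and nipple_top below 0.004 m), for 0.2 s.
At the end, for the whole second after the job is handed in: Coupler face within 4 mm of the nipple's top, gun within 8 deg of the nipple's axis, nose held in by over 6 of its 14 mm, gun in the fingers and bearing on the nipple; cap let go in the cup, within 9 mm of its centre, under 4 mm off its floor, upright within 7 deg (all of step 1 and distance between coupler_seat and nipple_top below 0.004 m and angle between the z axis of grease_gun and the z axis of nipple, either way round below 0.14 rad and value of joint gun_nose above 0.006 m and contact force between the fingers and grease_gun above 2 N and contact force between grease_gun and nipple above 3 N); the arm keeps its last pose, push and grip.
It fails at once if the mug is shifted more than 40 mm or tipped (distance of mug from where it was at the start of the episode above 0.04 m or angle between mug's own z axis and vertical above 0.5 rad).
It fails at once if the spirit lamp is shifted more than 40 mm or tipped (distance of spirit_lamp from where it was at the start of the episode above 0.04 m or angle between spirit_lamp's own z axis and vertical above 0.5 rad).
It also fails if it takes over 58 s, if anything falls off the work surface, if the arm or the gripper's body presses on something with over 40 N, if the wrist force passes 120 N, or if a joint passes its speed limit or range.

## Robot

A 6-joint arm with a two-finger parallel gripper is mounted at the origin on a cart in front of the work surface, level with it; the furniture and walls round the work are solid. World frame = base frame: x ahead of the robot, y to its left, z up, the work surface at z = 0. Lengths are in m, angles in degrees, forces in N, time in s.
With the tool pointing down it reaches from about 0.25 to 0.725 m from the base axis. Payload 9.7 kg.
Tool frame: the origin (TCP) lies on the centre line of the jaws, within the pads' length; the fingertips stand 19 mm ahead of it and the grasp point (between the pads) is the TCP; z points along the fingers, y is the direction in which the jaws open and shut (so a half turn about z gives the same grasp; the last joint's range is limited). The gripper opens to 85 mm and grips with 20 to 120 N. Pads are 22 mm wide; open, the fingers measure 114 mm over their backs; the gripper's body (76 mm by 85 mm) begins 54 mm behind the grasp point. The pads swing forward as they close: fully open they stand 13 mm farther back than shut.
Start: joints at [71.849, 4.979, 10.078, 95.1, 0, 90], TCP at [0.171, 0.523, 0.25] pointing down, gripper open.
Joint ranges: [-179.16, 179.16], [-48.56, 103.87], [-65.8, 70.77], [-126.05, 130.52], [-82.76, 87.17], [-180, 180]. Speed limits (degrees/s): [127.2, 127.2, 147.25, 180, 180, 180].

## Interface

Orientations are given as [roll, pitch, yaw] about the fixed x, y, z axes, in that order (R = Rz(yaw) Ry(pitch) Rx(roll)).
In Python, from workcell import bot gives the robot as it stands.
- The arm moves only by the tool servo_tool, never from a script. Its argument "motion" is a list that holds one entry, the list of rows, each a list of 6 numbers: the shift along the tool's x, y, z in mm, then the turn, a rotation vector about the tool's x, y, z in rad. A call has 1 to 5 rows; each row shifts and turns the commanded pose from where the row before left it, along the tool's axes as they then stand; what a row does not reach is not made up. A row lasts 1/10 s, in which the tool goes at most 50 mm and 8.59 degrees, less where a joint would pass 70% of its speed; a pose out of reach is approached as far as the arm can. A call is refused whole if a number of a shift passes 50 or a number of a turn 0.15, either way. A call with a gripper value outside its range is refused whole. "gripper" is the finger opening in mm, from 0 to 85.4, set as the call begins (left out, the last holds). The fingers move at their own pace and stop on an object; "newtons" is the grip in N (left out, the last holds). Time passes only in rows, so rows that do not move let the fingers close. It gives the time, the measured TCP pose, the force and the opening at its end, in the units of the state.
- bot.get_obs(): the state, without advancing time (a new reading comes with each control period).
- bot.camera(name): name is "side" or "top" or "wrist"; returns a dict with "color" (384x512x3 uint8, red, green, blue), "fx", "fy", "cx", "cy" (pixels), "k1" (the pictures are not rectified: a ray, as slopes to the right and down, at radius r is drawn at 1 + k1 r^2 times it, then the intrinsics apply), "R" (3x3) and "t" (3): a world point X has camera coordinates R X + t. Camera axes: x right, y down, z forward; pixel columns grow to the right and rows downward; lengths in m; the calibration is good to about 2 mm. A picture is of the moment at which its call begins. There is no depth.
- bot.job_done(): hands the job in, once; it reports no verdict.
Trained networks look in a picture, given as the dict that the camera call returned (one of the last four; its "shot" number tells which), for a name from the list of things; names that differ only in an ending like _2 or _b are one class to them, and where a whole thing is asked for, a point or a joint stands for the part that bears it (a point fixed in the world has none). Each returns a list of dicts, best first, with "confidence" (0 to 1); they miss things now and then, are a little off and sometimes report something else, mostly with a low value. They report only what shows in the picture. A call takes as long as a camera call. They do not tell look-alikes from the thing itself.
- bot.look_for(picture, label): "rect" ([left, top, width, height] in pixels, round what is visible of it).
The state is a dict: "time": time; "q": joint angles; "qd": joint speeds; "joint_efforts": joint torques, N m; "ee_pos": TCP position; "tcp_rot": TCP orientation; "wrist_force": force on the tool from outside, world axes, zero at the start; "torque": the same for the moment, N m; "opening": finger opening in m.
Only numpy, scipy, OpenCV 4.12 (cv2) and the standard library are available. Lean on these libraries where they do the work, as an engineer would, in place of code of your own. Each camera call takes 0.05 s, during which the arm holds its last target.

## Working session

There is one attempt and no reset: what is moved stays moved. The work goes in short steps, Python scripts to look and compute and a tool call to move; the robot and the scene stay as the last step left them, time stands still between calls to the robot, and variables do not carry over. Pictures are saved under pics/ and viewed, and the job is handed in when it is done.

Besides the shell and the picture viewer there is one more tool, called after ">>>" as a command line: name --argument value ..., lists and objects as JSON in quotes. servo_tool: Moves the arm, as the interface text tells. Its arguments: {"type":"object","properties":{"motion":{"type":"array","items":{"type":"array","items":{"type":"array","items":{"type":"number"}}}},"gripper":{"type":"number"},"newtons":{"type":"number"}},"required":["motion"]}

```bash
ls; mkdir -p pics
python3 - <<'E'
from workcell import bot
import cv2,pickle
o=bot.get_obs();print(o)
for n in ["side","top"]:
    p=bot.camera(n); print(n,p['fx'],p['fy'],p['cx'],p['cy'],p['k1'],p['R'],p['t'],p['shot'])
    pickle.dump(p,open(f'{n}0.pkl','wb'))
    cv2.imwrite(f'pics/{n}0.png',p['color'][:,:,::-1])
    for l in ["bearing_block","nipple","dust_cap","gun_rest","grease_gun","mug","spirit_lamp","cap_cup_floor"]:
        try: print(l,[(d['rect'],round(d['confidence'],2)) for d in bot.look_for(p,l)])
        except Exception as e: print(l,e)
E
```

```text
pics
{'time': 0.0, 'q': array([7.18488595e+01, 5.01088113e+00, 1.00321746e+01, 9.51007203e+01,
       1.70282176e-03, 9.00011321e+01]), 'qd': array([ 0.00474445,  0.07980341,  0.04052415,  0.01019119,  0.00884972,
       -0.03713554]), 'joint_efforts': array([-8.07915385e-04, -5.20388818e+01,  4.64803541e+01,  1.65053486e-02,
       -4.34803997e-05,  1.30787822e-05]), 'ee_pos': array([0.1712607 , 0.52241874, 0.24956475]), 'tcp_rot': array([-1.79920573e+02, -1.70125076e-03,  1.61847725e+02]), 'wrist_force': array([0.14361302, 0.29722898, 0.61681146]), 'torque': array([-0.00388409,  0.05070621, -0.01174762]), 'opening': 0.08561174166190193}
side 351.50526915871086 351.50526915871086 252.49735753220062 189.08979822776828 0.0374400271622206 [[-0.98676897 -0.16150104 -0.01429746]
 [-0.0928411   0.63514112 -0.76679612]
 [ 0.13291927 -0.75532323 -0.64173148]] [0.57878418 0.11641634 1.09389265] 1
bearing_block [([245.6, 173.4, 34.9, 29.0], 0.97)]
nipple []
dust_cap [([191.1, 194.9, 18.1, 17.4], 0.65)]
gun_rest [([271.2, 244.6, 23.0, 25.4], 0.67)]
grease_gun [([278.8, 306.7, 27.9, 55.7], 0.88
[... 184 characters left out ...]
p 368.55457330347167 368.55457330347167 255.30599813750305 189.83608736766868 -0.11753923799308086 [[-4.95663168e-04 -9.99962830e-01 -8.60770171e-03]
 [-9.90575270e-01  1.66995839e-03 -1.36959282e-01]
 [ 1.36968566e-01  8.45869078e-03 -9.90539279e-01]] [0.04148225 0.60675184 1.29186515] 2
bearing_block [([276.9, 184.2, 23.0, 34.7], 0.58)]
nipple []
dust_cap [([279.3, 198.0, 15.0, 14.5], 0.55)]
gun_rest [([203.3, 217.1, 23.9, 28.2], 0.74)]
grease_gun [([120.4, 230.4, 28.1, 21.3], 0.7), ([168.2, 231.0, 21.2, 20.0], 0.5), ([206.1, 226.0, 15.1, 8.3], 0.43)]
mug [([352.1, 161.5, 30.4, 26.2], 0.97)]
spirit_lamp [([252.5, 143.4, 19.6, 14.3], 0.62)]
cap_cup_floor [([362.5, 219.6, 17.6, 16.7], 0.51)]
```

Run:
```python
import cv2
a=cv2.imread('pics/side0.png')[100:384,150:350]; b=cv2.imread('pics/top0.png')[120:290,90:410]
cv2.imwrite('pics/s1.png',cv2.resize(a,None,fx=2.1,fy=2.1,interpolation=2)); cv2.imwrite('pics/t1.png',cv2.resize(b,None,fx=2.5,fy=2.5,interpolation=2))
```

```text
(no output)
```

View pics/s1.png

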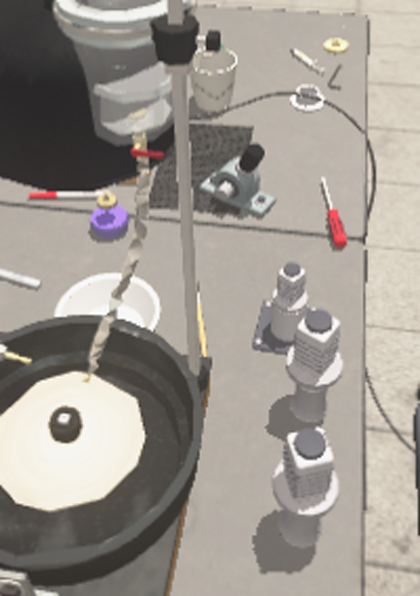

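View pics/t1.png

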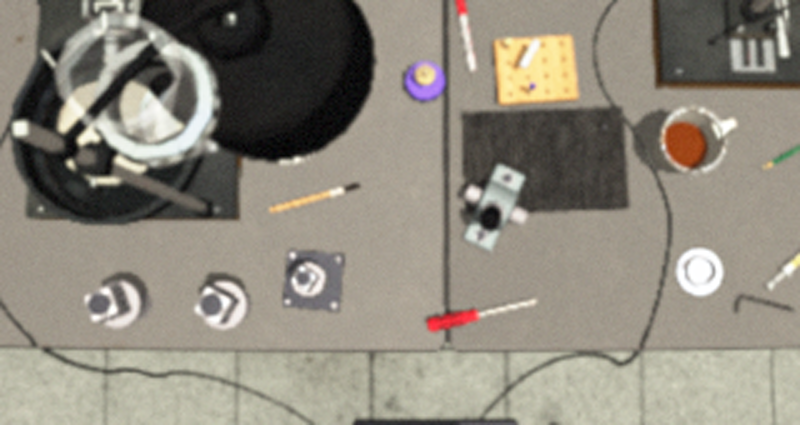

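View pics/side0.png

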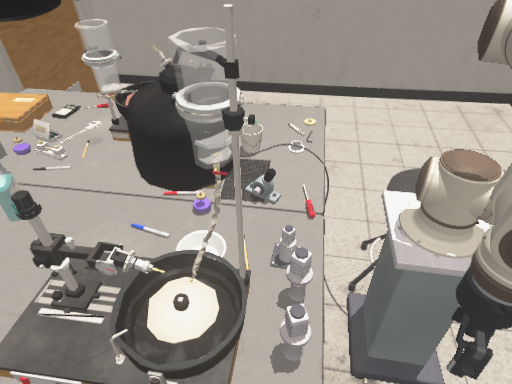

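```bash
cat > h.py <<'E'
import numpy as np,cv2,pickle
from scipy.spatial.transform import Rotation as Ro
from workcell import bot
def ray(p,u,v):
    x=np.array([(u-p['cx'])/p['fx'],(v-p['cy'])/p['fy']]); s=x.copy()
    for _ in range(20): s=x/(1+p['k1']*(s@s))
    R=np.array(p['R']);t=np.array(p['t'])
    return -R.T@t, R.T@np.array([s[0],s[1],1.])
def onz(p,u,v,z):
    c,d=ray(p,u,v); return c+d*(z-c[2])/d[2]
def proj(p,X):
    X=np.atleast_2d(X); c=X@np.array(p['R']).T+np.array(p['t']); s=c[:,:2]/c[:,2:]
    s=s*(1+p['k1']*(s**2).sum(1,keepdims=True)); return s*p['fx']+[p['cx'],p['cy']]
def tri(L):
    A=np.zeros((3,3));b=np.zeros(3)
    for p,u,v in L:
        c,d=ray(p,u,v);d=d/np.linalg.norm(d);P=np.eye(3)-np.outer(d,d);A+=P;b+=P@c
    return np.linalg.solve(A,b)
def snap(n,name,crop=None,sc=1):
    p=bot.camera(n); pickle.dump(p,open(name+'.pkl','wb'))
    im=p['color'][:,:,::-1]
    if crop: im=im[crop[1]:crop[3],crop[0]:crop[2]]
    cv2.imwrite(f'pics/{name}.png',cv2.resize(im,None,fx=sc,fy=sc,interpolation=cv2.INTER_CUBIC)); return p
def load(n): return pickle.load(open(n+'.pkl','rb'))
def Rt(): 
    o=bot.get_obs(); return o['ee_pos'],Ro.from_euler('xyz',o['tcp_rot'],degrees=True).as_matrix()
E
python3 - <<'E'
from h import *
s=load('side0');t=load('top0')
f=lambda x,y:(90+x/2.5,120+y/2.5)
g=lambda x,y:(150+x/2.1,100+y/2.1)
print('cup',onz(t,*f(699,271),.015))
for n,q in dict(c1=(503,165),c2=(526,172),c3=(484,248),c4=(464,240)).items(): print(n,onz(t,*f(*q),.01))
print('captop',tri([(t,*f(492,211)),(s,*g(256,148))]))
print('shaft',)
print('guntop',tri([(t,*f(304,277)),(s,*g(291,270))]))
for q in [(290,250),(344,254),(340,310),(283,306)]: print('restc',onz(t,*f(*q),.005))
print('g2',tri([(t,*f(207,304)),(s,*g(319,320))]),'g3',tri([(t,*f(98,305)),(s,*g(309,440))]))
print('mug',onz(t,*f(690,140),.05),'lamp',onz(t,*f(425,80),.04))
E
```

```text
cup [ 0.46665711 -0.37916837  0.015     ]
c1 [ 0.62536496 -0.09218568  0.01      ]
c2 [ 0.61481026 -0.12623406  0.01      ]
c3 [ 0.50227919 -0.06266202  0.01      ]
c4 [ 0.51409454 -0.033382    0.01      ]
captop [ 0.53939214 -0.06738333  0.11115013]
shaft
guntop [0.45683967 0.1880479  0.11491428]
restc [0.49974339 0.22330514 0.005     ]
restc [0.4939332  0.14327738 0.005     ]
restc [0.41193724 0.14851149 0.005     ]
restc [0.41748904 0.23246138 0.005     ]
g2 [0.41942011 0.30790603 0.16631193] g3 [0.41886778 0.45372277 0.16502411]
mug [ 0.65593204 -0.36292406  0.05      ] lamp [0.74762368 0.02349084 0.04      ]
```

Run:
```python
from h import *
s=load('side0');t=load('top0')
f=lambda x,y:(90+x/2.5,120+y/2.5)
for z in (0,.05): print('polebase',onz(s,246,277,z))
print(tri([(s,235,120),(t,*f(207,210))]))
print('rows', [onz(t,*f(*q),0) for q in [(240,215),(30,215),(290,160)]])
p=snap('wrist','w0'); print(p['R'],p['t'],p['fx']); e,R=Rt()
C=-np.array(p['R']).T@p['t']; print('cam in tool',R.T@(C-e), R.T@np.array(p['R']).T)
```

```text
polebase [0.5593758 0.2756271 0.       ]
polebase [0.55169372 0.31128244 0.05      ]
[0.54353889 0.24709348 0.46127785]
rows [array([0.55210348, 0.29999429, 0.        ]), array([0.55146872, 0.62475297, 0.        ]), array([0.63502603, 0.22629315, 0.        ])]
[[ 3.11899342e-01  9.50115145e-01  1.08452805e-04]
 [ 9.04263791e-01 -2.96882503e-01  3.06867684e-01]
 [ 2.91591832e-01 -9.56137589e-02 -9.51752180e-01]] [-0.55129142 -0.03917861  0.38004973] 264.4680025123863
cam in tool [ 0.07912295  0.00128711 -0.12349013] [[-3.86541262e-04 -9.51756802e-01 -3.06853125e-01]
 [ 9.99999922e-01 -3.92106304e-04 -4.35106865e-05]
 [-7.89074530e-05 -3.06853118e-01  9.51756879e-01]]
```

View pics/w0.png

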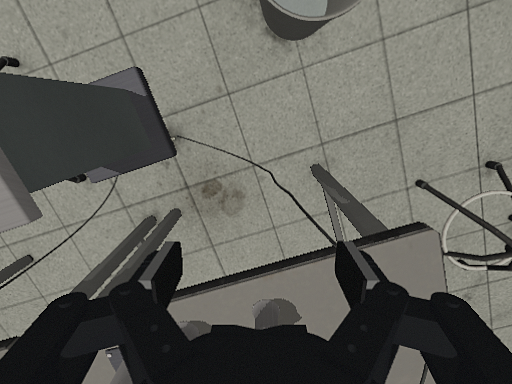

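View pics/top0.png

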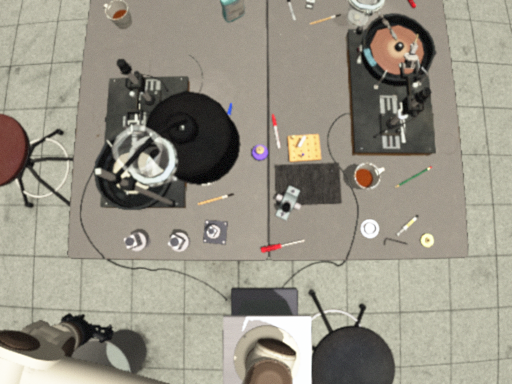

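```bash
cat >> h.py <<'E'
def axes2R(z,x): 
    z=z/np.linalg.norm(z);x=x-z*(x@z);x/=np.linalg.norm(x);return np.column_stack([x,np.cross(z,x),z])
def plan(P,R,n=None,P0=None,R0=None,vmax=48,show=True):
    e,r=Rt()
    if P0 is not None:e=P0
    if R0 is not None:r=R0
    rv=Ro.from_matrix(r.T@R).as_rotvec(); d=np.array(P)-e
    if n is None: n=int(np.ceil(max(np.linalg.norm(d)*1000/vmax,np.linalg.norm(rv)/.147,1)))
    rows=[];c=r
    for i in range(n):
        rows.append(list(np.round(c.T@d/n*1000,1))+list(np.round(rv/n,4))); c=c@Ro.from_rotvec(rv/n).as_matrix()
    print('n',n,'turn',np.degrees(rv).round(1))
    for i in range(0,n,5): print('[['+','.join('['+','.join('%g'%x for x in q)+']' for q in rows[i:i+5])+']]')
    return rows
E
python3 - <<'E'
from h import *
y=np.radians(80.5)
R=axes2R(np.array([0,0,-1.]),np.array([np.cos(y),np.sin(y),0]))
plan([.42,-.07,.32],R)
E
```

```text
n 14 turn [ 0.  -0.  81.3]
[[[-30.1,-34.7,-5,0,-0,0.1014],[-33.4,-31.5,-5,0,-0,0.1014],[-36.4,-27.9,-5,0,-0,0.1014],[-39.1,-24.1,-5,0,-0,0.1014],[-41.3,-20,-5,0,-0,0.1014]]]
[[[-43.1,-15.7,-5,0,-0,0.1014],[-44.5,-11.3,-5,0,-0,0.1014],[-45.4,-6.7,-5,0,-0,0.1014],[-45.9,-2.1,-5,0,-0,0.1014],[-45.8,2.6,-5,0,-0,0.1014]]]
[[[-45.3,7.2,-5,0,-0,0.1014],[-44.4,11.7,-5,0,-0,0.1014],[-43,16.2,-5,0,-0,0.1014],[-41.1,20.4,-5,0,-0,0.1014]]]
```

>>> servo_tool --motion '[[[-30, -35, -5, 0, 0, 0.1], [-33, -32, -5, 0, 0, 0.1], [-36, -28, -5, 0, 0, 0.1], [-39, -24, -5, 0, 0, 0.1], [-41, -20, -5, 0, 0, 0.1]]]'

```text
time: 1.45
ee_pos: [0.2595, 0.3095, 0.2756]
tcp_rot: [180.0, 0.0, 133.0]
wrist_force: [0.5, 0.4, 0.6]
opening: 0.0853
```

>>> servo_tool --motion '[[[-43, -16, -5, 0, 0, 0.1], [-45, -11, -5, 0, 0, 0.1], [-45, -7, -5, 0, 0, 0.1], [-46, -2, -5, 0, 0, 0.1], [-46, 3, -5, 0, 0, 0.1]]]'

```text
time: 1.95
ee_pos: [0.3508, 0.0983, 0.3008]
tcp_rot: [179.9, -0.0, 104.3]
wrist_force: [0.9, 1.9, -0.3]
opening: 0.0854
```

>>> servo_tool --motion '[[[-45, 7, -5, 0, 0, 0.1], [-44, 12, -5, 0, 0, 0.1], [-43, 16, -5, 0, 0, 0.1], [-41, 20, -5, 0, 0, 0.1]]]'

```text
time: 2.35
ee_pos: [0.424, -0.0693, 0.3207]
tcp_rot: [180.0, -0.0, 81.4]
wrist_force: [0.5, 0.5, 0.3]
opening: 0.0852
```

Run:
```python
from h import *
p=snap('wrist','w1',sc=1.5); o=bot.get_obs(); print(o['time'],o['q'],o['ee_pos'],o['tcp_rot'])
for l in ["bearing_block","dust_cap","cap_cup_floor","grease_gun"]:
    print(l,[(d['rect'],round(d['confidence'],2)) for d in bot.look_for(p,l)])
```

```text
2.4 [ -9.76135946  -8.83146985   4.57301954 103.32574426  -0.12180879
  89.37167747] [ 0.42600894 -0.07386249  0.32020728] [1.79922595e+02 1.22664878e-01 8.08667965e+01]
bearing_block []
dust_cap [([331.9, 139.9, 23.7, 22.4], 0.68)]
cap_cup_floor [([286.6, 286.7, 34.4, 36.0], 0.84)]
grease_gun []
```

View pics/w1.png

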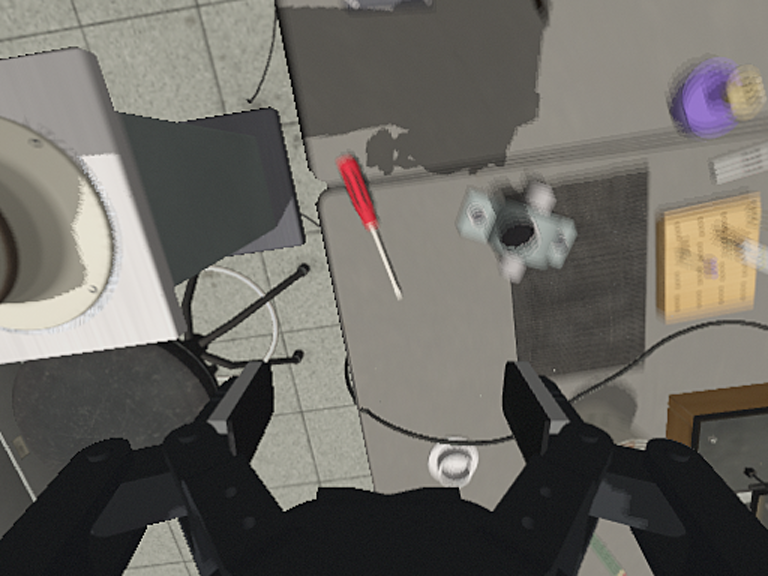

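Run:
```python
from h import *
az=np.radians(-28.6)
h=np.array([np.cos(az),np.sin(az),0]); n=-np.sin(np.radians(25))*h+np.array([0,0,np.cos(np.radians(25))])
print(n)
plan(np.array([.541,-.068,.112])+n*.11,axes2R(-n,h))
```

```text
[-0.37105164  0.20230392  0.90630779]
n 14 turn [-24.   16.7 108.2]
[[[2.3,5.2,7.7,-0.03,0.0209,0.1349],[2.8,4.6,7.9,-0.03,0.0209,0.1349],[3.2,4,8.1,-0.03,0.0209,0.1349],[3.5,3.3,8.3,-0.03,0.0209,0.1349],[3.8,2.5,8.5,-0.03,0.0209,0.1349]]]
[[[3.9,1.8,8.6,-0.03,0.0209,0.1349],[3.9,1,8.7,-0.03,0.0209,0.1349],[3.8,0.2,8.8,-0.03,0.0209,0.1349],[3.5,-0.6,8.9,-0.03,0.0209,0.1349],[3.2,-1.3,9,-0.03,0.0209,0.1349]]]
[[[2.8,-2,9,-0.03,0.0209,0.1349],[2.3,-2.6,9,-0.03,0.0209,0.1349],[1.8,-3.1,8.9,-0.03,0.0209,0.1349],[1.1,-3.6,8.8,-0.03,0.0209,0.1349]]]
```

>>> servo_tool --motion '[[[2, 5, 8, -0.03, 0.021, 0.135], [3, 4.5, 8, -0.03, 0.021, 0.135], [3, 4, 8, -0.03, 0.021, 0.135], [3.5, 3, 8, -0.03, 0.021, 0.135], [4, 2.5, 8.5, -0.03, 0.021, 0.135]]]'

```text
time: 3.1
ee_pos: [0.4504, -0.058, 0.2817]
tcp_rot: [173.9, -8.5, 43.2]
wrist_force: [-0.2, 0.3, 0.3]
opening: 0.0852
```

>>> servo_tool --motion '[[[4, 2, 8.5, -0.03, 0.021, 0.135], [4, 1, 8.5, -0.03, 0.021, 0.135], [4, 0, 9, -0.03, 0.021, 0.135], [3.5, -0.5, 9, -0.03, 0.021, 0.135], [3, -1.5, 9, -0.03, 0.021, 0.135]]]'

```text
time: 3.6
ee_pos: [0.478, -0.05, 0.2431]
tcp_rot: [174.5, -18.8, 4.2]
wrist_force: [0.4, -0.1, -0.7]
opening: 0.0855
```

>>> servo_tool --motion '[[[3, -2, 9, -0.03, 0.021, 0.135], [2, -2.5, 9, -0.03, 0.021, 0.135], [2, -3, 9, -0.03, 0.021, 0.135], [1, -3.5, 9, -0.03, 0.021, 0.135], [0, 0, 0, 0, 0, 0]]]'

```text
time: 4.1
ee_pos: [0.4684, -0.163, 0.2106]
tcp_rot: [-178.3, -24.8, -20.0]
wrist_force: [-0.8, -0.3, 0.2]
opening: 0.0853
```

Run:
```python
from h import *
p=snap('wrist','w2'); p=snap('wrist','w2',sc=1.5); o=bot.get_obs(); print(o['time'],o['q'],o['ee_pos'],o['tcp_rot'])
for l in ["bearing_block","dust_cap"]:
    print(l,[(d['rect'],round(d['confidence'],2)) for d in bot.look_for(p,l)])
for n in ("top","side"):
    p=snap(n,n+'1')
    for l in ["bearing_block","dust_cap"]:print(l,[(d['rect'],round(d['confidence'],2)) for d in bot.look_for(p,l)])
```

```text
4.2 [-19.80484151 -27.4143093  -25.73420811  66.83938549   1.64498643
 179.9435486 ] [ 0.46964054 -0.16100986  0.21197895] [-178.38113684  -24.84232336  -19.7426595 ]
bearing_block [([134.1, 146.0, 77.8, 98.7], 0.86)]
dust_cap [([120.3, 187.9, 48.3, 42.1], 0.66)]
bearing_block [([277.9, 186.2, 22.6, 35.6], 0.6), ([361.3, 219.6, 19.0, 19.4], 0.17)]
dust_cap [([281.0, 200.1, 14.8, 11.9], 0.41)]
bearing_block [([247.6, 172.8, 36.2, 29.7], 0.83)]
dust_cap [([288.0, 141.9, 17.6, 9.5], 0.7), ([261.2, 166.1, 13.4, 16.4], 0.41)]
```

View pics/w2.png

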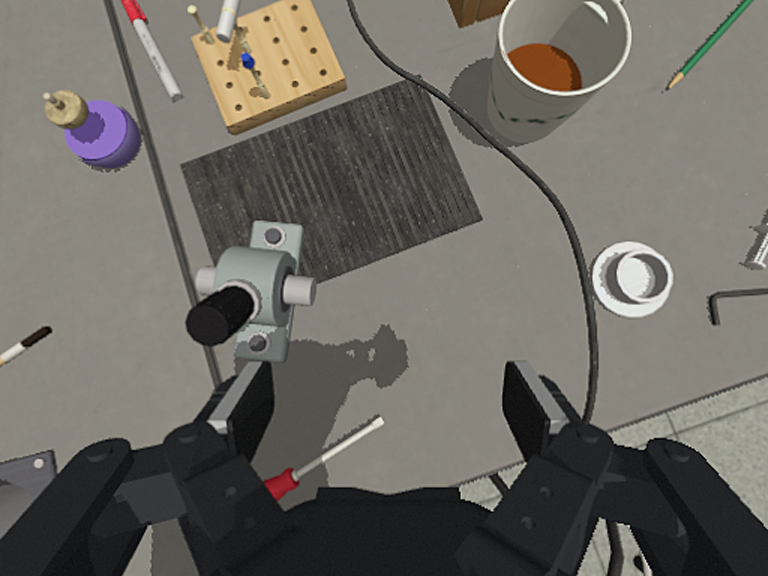

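```bash
python3 - <<'E'
from h import *
from scipy.optimize import least_squares
w=load('w2');t=load('top0');s=load('side0')
W=lambda x,y:(w,x/1.5,y/1.5); T=lambda x,y:(t,90+x/2.5,120+y/2.5); S=lambda x,y:(s,150+x/2.1,100+y/2.1)
for z in (.01,.014,.018):
    a=onz(*W(273,236),z);b=onz(*W(258,343),z); d=a-b; print(z,a[:2],b[:2],np.degrees(np.arctan2(d[1],d[0])),np.linalg.norm(d),(a+b)/2)
for z in (.03,.035,.04):
    a=onz(*W(206,281),z);b=onz(*W(305,291),z); d=a-b; print('shaft',z,np.degrees(np.arctan2(d[1],d[0]))-90,np.linalg.norm(d),(a+b)/2)
print('captop w+t',tri([W(210,322),T(492,211)]),'all',tri([W(210,322),T(492,211),S(256,148)]),'w+s',tri([W(210,322),S(256,148)]))
print('cup floor', onz(*W(633,276),.006),'rim',onz(*W(640,275),.024),'foot',onz(*W(632,280),.003),'top',onz(*T(699,271),.015))
E
python3 - <<'E'
import cv2
a=cv2.imread('pics/w2.png')
cv2.imwrite('pics/w2a.png',cv2.resize(a[200:380,170:340],None,fx=3,fy=3)); 
cv2.imwrite('pics/w2b.png',cv2.resize(a[220:340,570:700],None,fx=3,fy=3))
E
```

```text
0.01 [ 0.60764587 -0.09380269] [ 0.5207082  -0.05320366] -25.0321100034796 0.09595019399252312 [ 0.56417703 -0.07350317  0.01      ]
0.014 [ 0.60623936 -0.09468545] [ 0.52030566 -0.05455526] -25.032110003479584 0.09484214271830008 [ 0.56327251 -0.07462035  0.014     ]
0.018 [ 0.60483285 -0.0955682 ] [ 0.51990312 -0.05590686] -25.032110003479605 0.09373409144407682 [ 0.56236799 -0.07573753  0.018     ]
shaft 0.03 -25.1253828123331 0.08420229895258595 [ 0.56467563 -0.07153198  0.03      ]
shaft 0.035 -25.125382812333115 0.08291233477522936 [ 0.56346806 -0.07304423  0.035     ]
shaft 0.04 -25.125382812333072 0.08162237059787268 [ 0.56226048 -0.07455647  0.04      ]
captop w+t [ 0.53928224 -0.06551896  0.11540254] all [ 0.53690587 -0.06519438  0.11332073] w+s [ 0.53197468 -0.06374336  0.11345084]
cup floor [ 0.46793836 -0.38231155  0.006     ] rim [ 0.46773569 -0.37712681  0.024     ] foot [ 0.46478626 -0.38188741  0.003     ] top [ 0.46665711 -0.37916837  0.015     ]
```

View pics/w2a.png

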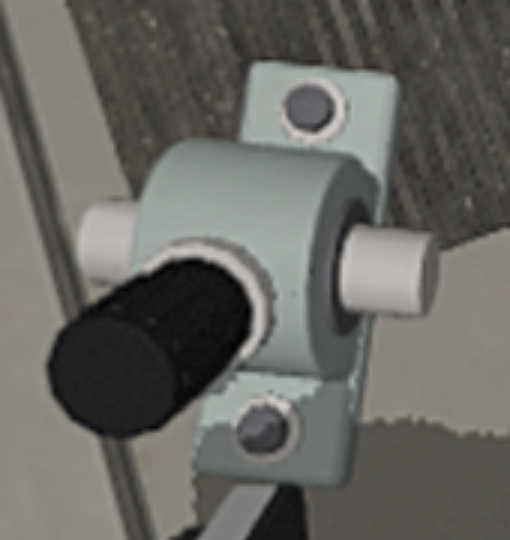

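View pics/w2b.png

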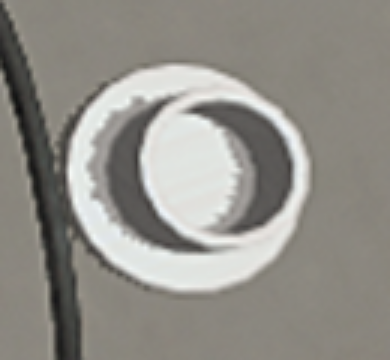

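```bash
cat >> h.py <<'E'
th=np.radians(25);az=np.radians(-25.05)
hx=np.array([np.cos(az),np.sin(az),0]);hy=np.array([-np.sin(az),np.cos(az),0])
n=-np.sin(th)*hx+np.array([0,0,np.cos(th)])
E
python3 - <<'E'
from h import *
w=load('w2');t=load('top0');s=load('side0')
W=lambda x,y:(w,x/1.5,y/1.5); T=lambda x,y:(t,90+x/2.5,120+y/2.5); S=lambda x,y:(s,150+x/2.1,100+y/2.1)
B=np.array([.5628,-.0745,0])
for nm,q in dict(w=W(207.3,325),t=T(492,211),s=S(256,148)).items():
    a=onz(*q,.074+.043*n[2]); seat=a-.043*n; print(nm,a,'seat',seat,'block xy',(seat-B)@hx,(seat-B)@hy)
print('cup rim',onz(*W(644.7,275.3),.024),'foot',onz(*W(631.3,279.3),.003))
# project model
B2=np.array([.5628,-.0745,0]); seat=B2+[0,0,.074]
im=cv2.imread('pics/w2.png')
def circ(c,ax,r,col):
    a=np.cross(ax,[0,1,0.3]);a/=np.linalg.norm(a);b=np.cross(ax,a)
    P=[c+r*(np.cos(k)*a+np.sin(k)*b) for k in np.linspace(0,6.283,60)]
    cv2.polylines(im,[np.round(proj(w,np.array(P))*1.5*8).astype(int)],True,col,1,cv2.LINE_AA,3)
circ(seat,n,.0165,(0,0,255));circ(seat+.043*n,n,.015,(0,255,0))
c=np.array([.467,-.379,0]);z=np.array([0,0,1.])
circ(c+.024*z,z,.023,(0,0,255));circ(c+.003*z,z,.034,(0,255,0));circ(c+.006*z,z,.019,(255,0,0))
for sx in(-1,1):
    circ(B2+.0475*sx*hx+[0,0,.014],z,.006,(255,0,0))
a=cv2.resize(im[200:380,170:340],None,fx=3,fy=3);b=cv2.resize(im[220:340,570:700],None,fx=2,fy=2)
o=np.zeros((540,780,3),np.uint8);o[:,:510]=a;o[:240,510:770]=b;cv2.imwrite('pics/w2c.png',o)
E
```

```text
w [ 0.5312677  -0.06141504  0.11297123] seat [ 0.54773094 -0.06910948  0.074     ] block xy -0.015934037205101025 -0.0014968907830732214
t [ 0.54670376 -0.06705705  0.11297123] seat [ 0.56316701 -0.07475149  0.074     ] block xy 0.0004389735312361927 -7.243925214020263e-05
s [ 0.53162104 -0.0642698   0.11297123] seat [ 0.54808429 -0.07196424  0.074     ] block xy -0.014405195808471149 -0.003933517875113638
cup rim [ 0.46623182 -0.38063001  0.024     ] foot [ 0.46556226 -0.38156494  0.003     ]
```

View pics/w2c.png

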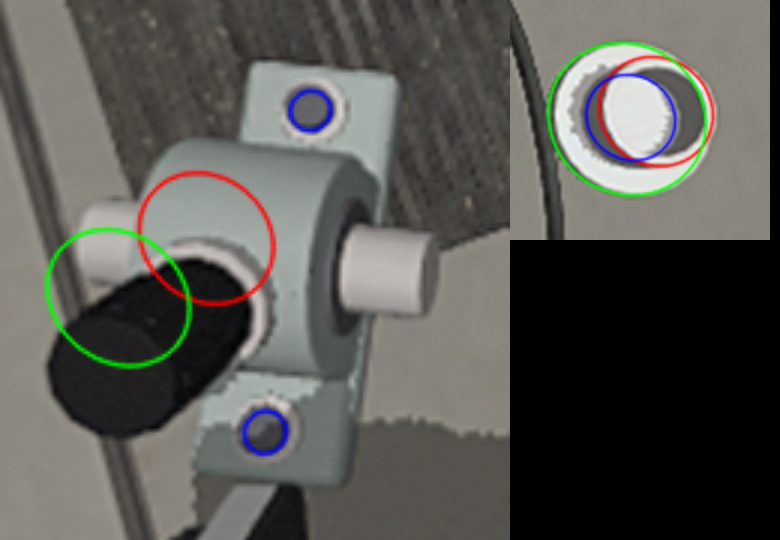

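```bash
cat > ov.py <<'E'
from h import *
w=load('w2');t=load('top0');s=load('side0')
z=np.array([0,0,1.])
def circ(im,p,sc,c,ax,r,col):
    a=np.cross(ax,[0,1,0.3]);a/=np.linalg.norm(a);b=np.cross(ax,a)
    P=[c+r*(np.cos(k)*a+np.sin(k)*b) for k in np.linspace(0,6.283,60)]
    cv2.polylines(im,[np.round((proj(p,np.array(P))*sc+sc/2-.5)*8).astype(int)],True,col,1,cv2.LINE_AA,3)
def view(p,box,sc,draws):
    im=cv2.resize(p['color'][:,:,::-1],None,fx=sc,fy=sc,interpolation=cv2.INTER_CUBIC)
    for d in draws: circ(im,p,sc,*d)
    x0,y0,x1,y1=[int(v*sc) for v in box]; return im[y0:y1,x0:x1]
E
python3 - <<'E'
from ov import *
B=np.array([.5628,-.0745,0]); seat=B+[0,0,.074]-.0165*hx-.0005*hy
print(seat)
D=[(seat,n,.0165,(0,0,255)),(seat+.043*n,n,.015,(0,255,0)),(seat,n,.015,(0,255,0))]
c=np.array([.4662,-.3806,0])
D2=[(c+.024*z,z,.023,(0,0,255)),(c+.003*z,z,.034,(0,255,0)),(c+.006*z,z,.019,(255,0,0))]
L=[view(w,(113,133,227,253),4,D),view(s,(245,160,285,210),6,D),view(t,(270,180,310,220),6,D),view(w,(380,145,466,226),3,D2),view(t,(350,215,390,245),6,D2)]
o=np.zeros((600,800,3),np.uint8)
for im,(x,y) in zip(L,[(0,0),(456,0),(456,300),(0,482),(700,0)]):
    h_,w_=min(im.shape[0],600-y),min(im.shape[1],800-x); o[y:y+h_,x:x+w_]=im[:h_,:w_]
cv2.imwrite('pics/o1.png',o); cv2.imwrite('pics/o2.png',np.hstack([L[3],np.zeros((243,20,3),np.uint8),cv2.resize(L[4],(243*4//3,243))]))
E
```

```text
[ 0.54764031 -0.06796672  0.074     ]
```

View pics/o1.png

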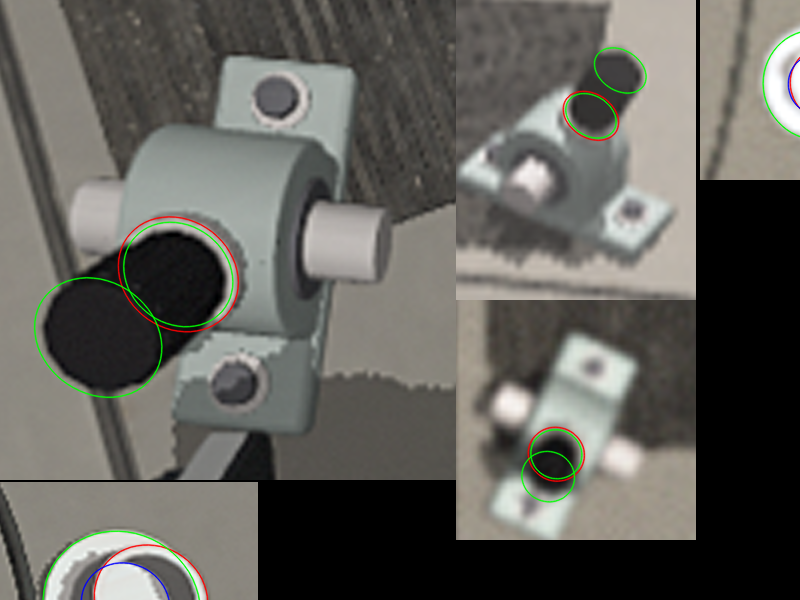

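View pics/o2.png

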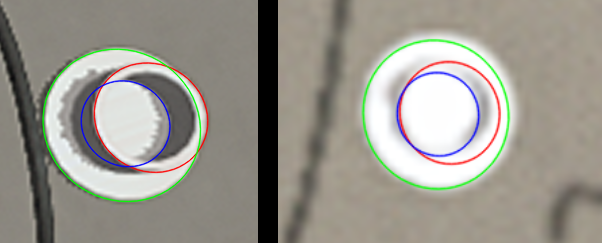

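Run:
```python
from ov import *
B=np.array([.5628,-.0745,0]); seat=B+[0,0,.074]-.0165*hx-.0005*hy
D=[(seat,n,.0165,(0,0,255)),(seat+.043*n,n,.015,(0,255,0))]+[(B+k*.0475*hx+.014*z,z,.006,(255,0,0)) for k in(-1,1)]
D+=[(B+k*.046*hy+.038*z,hy,.008,(255,0,255)) for k in(-1,1)]
L=[view(w,(123,133,217,253),5,D),view(s,(245,160,285,210),9,D),view(t,(270,180,310,220),9,D)]
o=np.zeros((600,800,3),np.uint8)
for im,(x,y) in zip(L,[(0,0),(470,0),(0,0)]):
    pass
cv2.imwrite('pics/o3.png',np.hstack([L[1][:360],L[2]])); print(onz(t,274,184,0)) 
t1=load('top1'); cv2.imwrite('pics/o4.png',view(t1,(265,175,315,225),10,[]))
```

```text
[ 0.63452035 -0.02877907  0.        ]
```

View pics/o3.png

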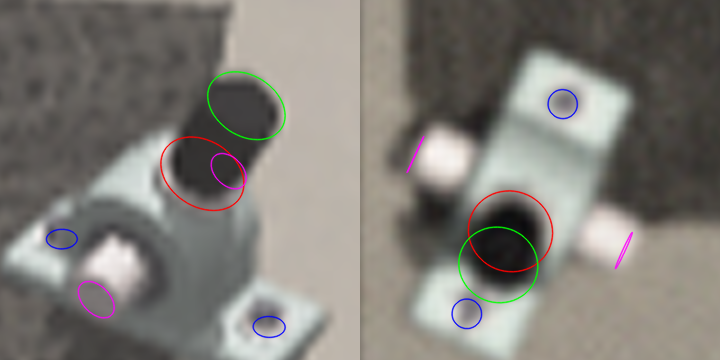

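View pics/o4.png

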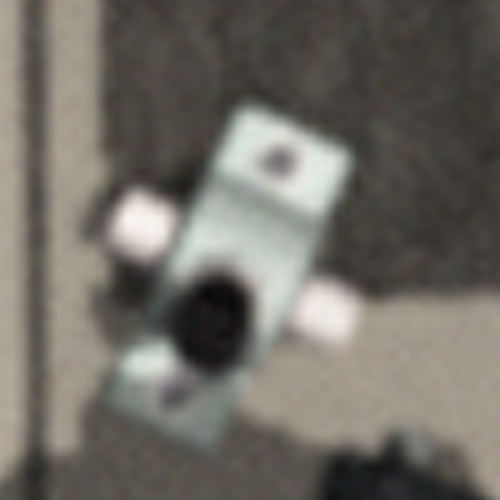

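Run:
```python
from h import *
seat=np.array([.548,-.0683,.074])
P=seat+.125*n; print(P,n)
plan(P,axes2R(-n,hy))
```

```text
[ 0.50014172 -0.04593245  0.18728847] [-0.38286621  0.17894038  0.90630779]
n 11 turn [ -3.2  -2.8 -85.1]
[[[-1.8,-10.7,1.9,-0.005,-0.0045,-0.1351],[-0.4,-10.9,1.9,-0.005,-0.0045,-0.1351],[1.1,-10.8,1.8,-0.005,-0.0045,-0.1351],[2.6,-10.6,1.8,-0.005,-0.0045,-0.1351],[4,-10.2,1.7,-0.005,-0.0045,-0.1351]]]
[[[5.3,-9.5,1.6,-0.005,-0.0045,-0.1351],[6.6,-8.7,1.6,-0.005,-0.0045,-0.1351],[7.7,-7.8,1.5,-0.005,-0.0045,-0.1351],[8.7,-6.7,1.4,-0.005,-0.0045,-0.1351],[9.5,-5.5,1.3,-0.005,-0.0045,-0.1351]]]
[[[10.2,-4.1,1.3,-0.005,-0.0045,-0.1351]]]
```

>>> servo_tool --motion '[[[-2, -10.5, 2, -0.005, -0.0045, -0.135], [-0.5, -11, 2, -0.005, -0.0045, -0.135], [1, -11, 2, -0.005, -0.0045, -0.135], [2.5, -10.5, 2, -0.005, -0.0045, -0.135], [4, -10, 2, -0.005, -0.0045, -0.135]]]' --gripper 55 --newtons 30

```text
time: 5.1
ee_pos: [0.4838, -0.109, 0.1996]
tcp_rot: [164.2, -18.4, 21.8]
wrist_force: [0.4, 0.0, 0.2]
opening: 0.0549
```

>>> servo_tool --motion '[[[5.5, -9.5, 1.5, -0.005, -0.0045, -0.135], [6.5, -8.5, 1.5, -0.005, -0.0045, -0.135], [7.5, -8, 1.5, -0.005, -0.0045, -0.135], [8.5, -6.5, 1.5, -0.005, -0.0045, -0.135], [9.5, -5.5, 1.5, -0.005, -0.0045, -0.135]]]'

```text
time: 5.6
ee_pos: [0.4974, -0.057, 0.1883]
tcp_rot: [155.5, -3.3, 58.2]
wrist_force: [0.4, 0.2, -0.4]
opening: 0.055
```

>>> servo_tool --motion '[[[10, -4, 1.5, -0.005, -0.0045, -0.135], [0, 0, 0, 0, 0, 0]]]'

```text
time: 5.8
ee_pos: [0.5002, -0.0464, 0.1855]
tcp_rot: [155.1, 0.0, 65.0]
wrist_force: [-0.3, -0.3, 0.5]
opening: 0.0552
```

Run:
```python
from ov import *
p=snap('wrist','w3'); o=bot.get_obs(); print(o['time'],o['q'],o['ee_pos'],o['tcp_rot'])
seat=np.array([.548,-.0683,.074])
D=[(seat,n,.0165,(0,0,255)),(seat+.043*n,n,.014,(0,255,0))]
print('rects',[(d['rect'],round(d['confidence'],2)) for d in bot.look_for(p,"dust_cap")])
cv2.imwrite('pics/w3.png',view(p,(0,0,512,384),1.5,D))
e,R=Rt(); d=R.T@(seat+.04*n-e); print('to grasp in tool',d, 'axis err',Ro.from_matrix(R.T@axes2R(-n,hy)).as_rotvec())
```

```text
5.85 [ 8.72316600e-02 -2.49407647e+01 -2.68202886e+01  6.53020076e+01
 -1.03180481e+01  1.13237446e+02] [ 0.50007999 -0.04688252  0.18576397] [ 1.55071332e+02 -7.48836441e-02  6.47787099e+01]
rects [([240.9, 177.7, 36.7, 44.7], 0.91)]
to grasp in tool [0.00129214 0.0001326  0.08362293] axis err [-0.00086318  0.00020545 -0.00500231]
```

View pics/w3.png

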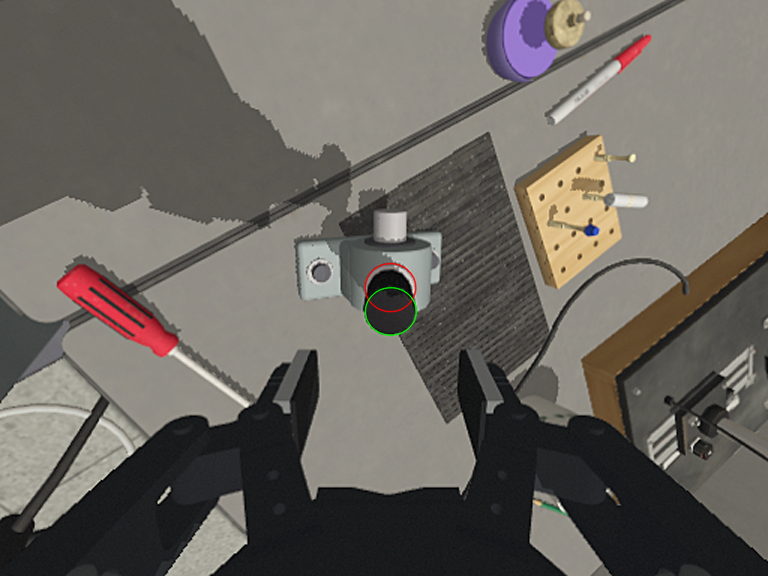

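>>> servo_tool --motion '[[[0.5, 0, 35, 0, 0, 0], [0.5, 0, 33, 0, 0, 0], [0.3, 0, 15, 0, 0, 0], [0, 0, 0, 0, 0, 0]]]'

```text
time: 6.3
ee_pos: [0.5313, -0.062, 0.1082]
tcp_rot: [155.3, -0.0, 64.6]
wrist_force: [-0.5, 0.3, -0.6]
opening: 0.0552
```

>>> servo_tool --motion '[[[0, 0, 0, 0, 0, 0], [0, 0, 0, 0, 0, 0], [0, 0, 0, 0, 0, 0], [0, 0, 0, 0, 0, 0]]]' --gripper 20 --newtons 30

```text
time: 6.7
ee_pos: [0.5328, -0.0612, 0.1123]
tcp_rot: [154.9, -0.1, 64.8]
wrist_force: [-3.7, 0.0, 5.3]
opening: 0.0266
```

Run:
```python
from ov import *
p=snap('wrist','w4'); o=bot.get_obs(); print(o['time'],o['q'],o['ee_pos'],o['tcp_rot'],o['wrist_force'],o['opening'])
seat=np.array([.548,-.0683,.074])
cv2.imwrite('pics/w4.png',view(p,(100,100,412,384),2,[(seat,n,.0165,(0,0,255)),(seat+.043*n,n,.014,(0,255,0))]))
e,R=Rt(); print((e-seat)@n, R.T@(seat+.04*n-e))
```

```text
6.75 [ -1.79448267 -19.68812814 -31.38254019  55.03598856  -9.6343391
 111.4196738 ] [ 0.53277053 -0.06123115  0.11225717] [ 1.54917715e+02 -6.57194691e-02  6.48122301e+01] [-4.36600355  0.64576278  5.51612064] 0.026330572832765225
0.04176852069552394 [ 4.17686431e-05 -9.53946794e-04  1.76715221e-03]
```

View pics/w4.png

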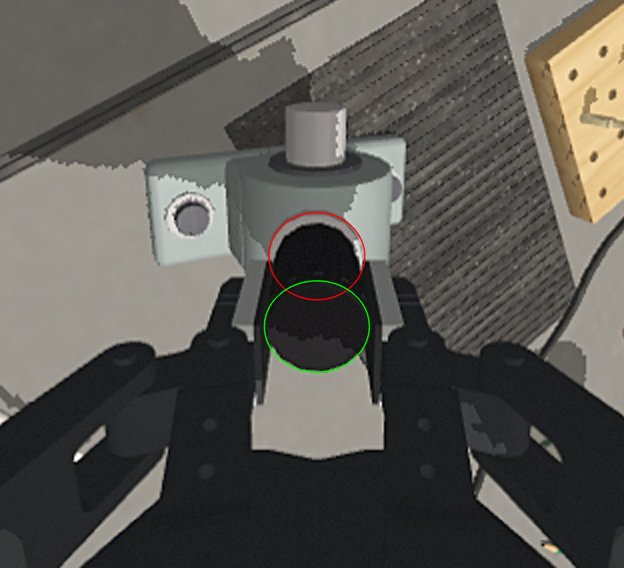

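>>> servo_tool --motion '[[[0, 0, -15, 0, 0, 0], [0, 0, -20, 0, 0, 0], [0, 0, -25, 0, 0, 0], [0, 0, 0, 0, 0, 0]]]'

```text
time: 7.15
ee_pos: [0.5101, -0.0501, 0.169]
tcp_rot: [154.8, -0.2, 64.8]
wrist_force: [0.8, -0.2, -0.8]
opening: 0.0263
```

Run:
```python
from ov import *
o=bot.get_obs(); print(o['time'],o['ee_pos'],o['wrist_force'],o['opening'])
plan([.4662,-.3806,.115],axes2R(np.array([0,0,-1.]),hy))
```

```text
7.15 [ 0.51014468 -0.05006166  0.16898193] [ 0.83519442 -0.15051049 -0.7548913 ] 0.026292422335541795
n 8 turn [25.2 -0.1 -0.1]
[[[-39.8,8.6,11.4,0.055,-0.0003,-0.0003],[-39.8,9.2,10.9,0.055,-0.0003,-0.0003],[-39.8,9.7,10.4,0.055,-0.0003,-0.0003],[-39.8,10.3,9.8,0.055,-0.0003,-0.0003],[-39.8,10.8,9.3,0.055,-0.0003,-0.0003]]]
[[[-39.8,11.3,8.7,0.055,-0.0003,-0.0003],[-39.8,11.7,8.1,0.055,-0.0003,-0.0003],[-39.8,12.1,7.4,0.055,-0.0003,-0.0003]]]
```

>>> servo_tool --motion '[[[-40, 9, 11, 0.055, 0, 0], [-40, 9, 11, 0.055, 0, 0], [-40, 10, 10, 0.055, 0, 0], [-40, 10, 10, 0.055, 0, 0], [-40, 11, 9, 0.055, 0, 0]]]'

```text
time: 7.65
ee_pos: [0.4808, -0.26, 0.1317]
tcp_rot: [170.9, -0.1, 64.8]
wrist_force: [1.1, 0.6, 0.9]
opening: 0.0263
```

>>> servo_tool --motion '[[[-40, 11, 9, 0.055, 0, 0], [-40, 12, 8, 0.055, 0, 0], [-40, 12, 7, 0.055, 0, 0], [0, 0, 0, 0, 0, 0]]]'

```text
time: 8.05
ee_pos: [0.4628, -0.3866, 0.1069]
tcp_rot: [-179.3, -0.1, 64.6]
wrist_force: [0.0, 0.5, -2.4]
opening: 0.0264
```

Run:
```python
from ov import *
p=snap('wrist','w5');p=snap('wrist','w5'); o=bot.get_obs(); print(o['time'],o['q'],o['ee_pos'],o['tcp_rot'],o['wrist_force'],o['opening'])
c=np.array([.4662,-.3806,0]); e,R=Rt(); m=e+R[:,2]*.041
D=[(c+.024*z,z,.023,(0,0,255)),(c+.003*z,z,.034,(0,255,0)),(m,R[:,2],.014,(255,255,0)),(m-.043*R[:,2],R[:,2],.014,(255,255,0))]
cv2.imwrite('pics/w5.png',view(p,(100,100,412,384),2,D))
print(R.T@(c+[0,0,.047]-e), Ro.from_matrix(R.T@axes2R(np.array([0,0,-1.]),hy)).as_rotvec())
s1=snap('side','side2');t1=snap('top','top2')
cv2.imwrite('pics/st2.png',np.hstack([view(s1,(215,90,285,150),6,D),view(t1,(340,200,400,260),6,D)]))
```

```text
8.15 [-3.95737609e+01  1.19433619e+01  2.36447412e+00  8.08301663e+01
 -2.02239421e-02  7.57043454e+01] [ 0.46364267 -0.38332288  0.10998196] [-1.79598618e+02 -8.14078686e-02  6.47216807e+01] [ 0.55720347  0.16475986 -0.08631383] 0.026006740166882057
[0.00346467 0.00159096 0.06297735] [-0.00700259 -0.00143479 -0.00397993]
```

View pics/w5.png

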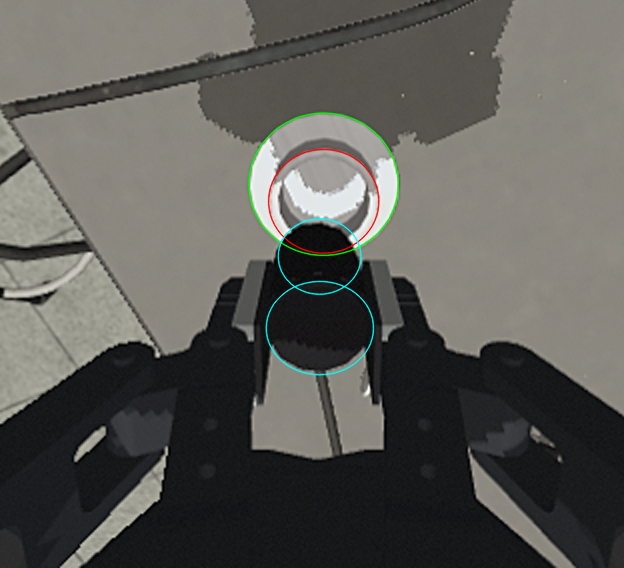

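View pics/st2.png

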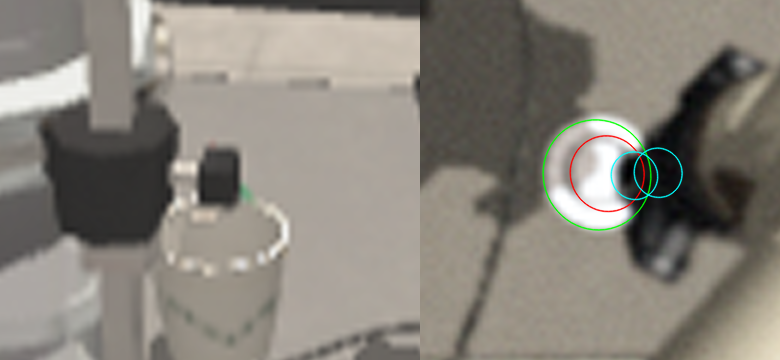

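>>> servo_tool --motion '[[[1.8, 0.8, 5, -0.007, 0, 0], [1.7, 0.8, 15, 0, 0, 0], [0, 0, 20, 0, 0, 0], [0, 0, 12, 0, 0, 0], [0, 0, 0, 0, 0, 0]]]'

```text
time: 8.75
ee_pos: [0.4662, -0.3789, 0.0578]
tcp_rot: [-180.0, -0.1, 64.9]
wrist_force: [0.1, 0.7, 0.1]
opening: 0.0265
```

Run:
```python
from ov import *
p=snap('wrist','w6'); o=bot.get_obs(); print(o['time'],o['ee_pos'],o['tcp_rot'],o['wrist_force'],o['opening'])
c=np.array([.4662,-.3806,0]); e,R=Rt(); m=e+R[:,2]*.041
D=[(c+.024*z,z,.023,(0,0,255)),(c+.003*z,z,.034,(0,255,0)),(m,R[:,2],.014,(255,255,0)),(m-.043*R[:,2],R[:,2],.014,(255,255,0))]
cv2.imwrite('pics/w6.png',view(p,(100,100,412,384),2,D))
print(R.T@(c+[0,0,.047]-e), Ro.from_matrix(R.T@axes2R(np.array([0,0,-1.]),hy)).as_rotvec())
```

```text
8.8 [ 0.46669586 -0.37944986  0.05926208] [ 1.79928973e+02 -4.39242584e-02  6.48518456e+01] [-0.03665313  0.34406554  0.56134414] 0.026237289862925974
[-1.26124637e-03  2.47036473e-05  1.22611615e-02] [ 0.00124031 -0.00076556 -0.00171359]
```

View pics/w6.png

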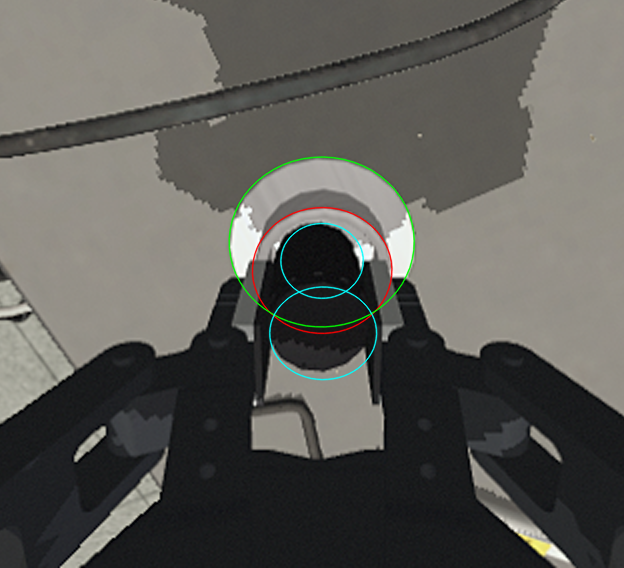

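>>> servo_tool --motion '[[[-1, 0, 5, 0, 0, 0], [0, 0, 4, 0, 0, 0], [0, 0, 2, 0, 0, 0], [0, 0, 0, 0, 0, 0], [0, 0, 0, 0, 0, 0]]]'

```text
time: 9.3
ee_pos: [0.4668, -0.3813, 0.0493]
tcp_rot: [179.8, -0.0, 64.8]
wrist_force: [-0.2, -0.4, -0.3]
opening: 0.0264
```

>>> servo_tool --motion '[[[0, 0, 1.5, 0, 0, 0], [0, 0, 1, 0, 0, 0], [0, 0, 0, 0, 0, 0]]]'

```text
time: 9.6
ee_pos: [0.4669, -0.3814, 0.0476]
tcp_rot: [179.8, -0.0, 64.8]
wrist_force: [-2.7, 1.5, 5.6]
opening: 0.0263
```

Contact with the cup floor (5.6 N upward). Release and back off straight up.

>>> servo_tool --motion '[[[0, 0, -0.5, 0, 0, 0], [0, 0, 0, 0, 0, 0], [0, 0, 0, 0, 0, 0], [0, 0, 0, 0, 0, 0]]]' --gripper 55

```text
time: 10.0
ee_pos: [0.4667, -0.3811, 0.0469]
tcp_rot: [179.9, -0.0, 64.8]
wrist_force: [0.3, 0.0, -0.6]
opening: 0.055
```

>>> servo_tool --motion '[[[0, 0, -20, 0, 0, 0], [0, 0, -40, 0, 0, 0], [0, 0, -50, 0, 0, 0], [0, 0, -40, 0, 0, 0], [0, 0, 0, 0, 0, 0]]]'

```text
time: 10.5
ee_pos: [0.4678, -0.3823, 0.2038]
tcp_rot: [179.3, 0.1, 64.8]
wrist_force: [0.2, 0.8, -0.3]
opening: 0.055
```

Run:
```python
from ov import *
p=snap('wrist','w7');p=snap('wrist','w7'); o=bot.get_obs(); print(o['time'],o['ee_pos'],o['tcp_rot'],o['wrist_force'],o['opening'],o['q'])
c=np.array([.4662,-.3806,0])
D=[(c+.024*z,z,.023,(0,0,255)),(c+.006*z,z,.014,(0,255,0)),(c+.049*z,z,.014,(0,255,0))]
cv2.imwrite('pics/w7.png',view(p,(150,100,350,300),3,D))
```

```text
10.6 [ 0.46668334 -0.38137225  0.19795326] [1.79741482e+02 3.63461237e-03 6.48224212e+01] [ 0.39818387 -0.08819287 -0.14117895] 0.05504679020738273 [-3.92818413e+01  1.12699617e+01  1.12865103e+01  8.97649383e+01
  5.94722822e-02  7.58958598e+01]
```

View pics/w7.png

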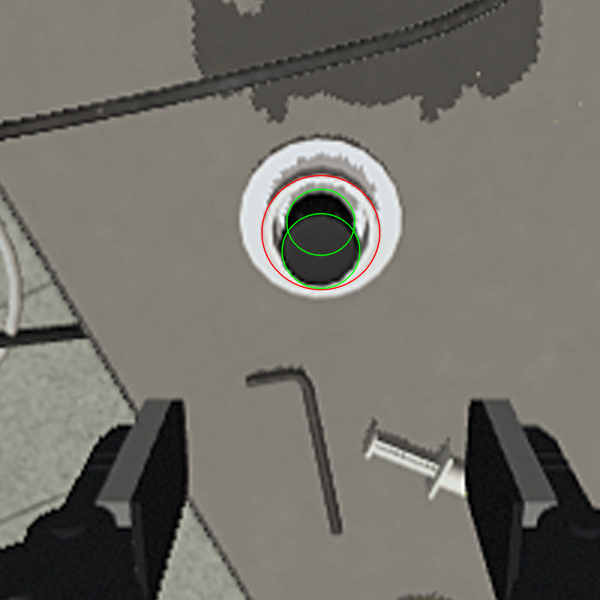

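Run:
```python
from ov import *
plan([.50,-.15,.24],axes2R(np.array([0,0,-1.]),hy))
```

```text
n 5 turn [ 0.3  0.  -0.1]
[[[44.7,-13.6,-8.5,0.0009,0,-0.0004],[44.7,-13.6,-8.5,0.0009,0,-0.0004],[44.7,-13.6,-8.4,0.0009,0,-0.0004],[44.7,-13.6,-8.4,0.0009,0,-0.0004],[44.7,-13.6,-8.4,0.0009,0,-0.0004]]]
```

>>> servo_tool --motion '[[[45, -14, -8, 0, 0, 0], [45, -14, -8, 0, 0, 0], [45, -14, -8, 0, 0, 0], [45, -13, -9, 0, 0, 0], [44, -13, -9, 0, 0, 0]]]'

```text
time: 11.1
ee_pos: [0.4994, -0.1474, 0.2374]
tcp_rot: [-180.0, -0.0, 64.8]
wrist_force: [0.7, 0.3, 0.2]
opening: 0.0549
```

>>> servo_tool --motion '[[[0, 0, 0, 0, 0, 0], [0, 0, 0, 0, 0, 0]]]'

```text
time: 11.3
ee_pos: [0.4998, -0.1484, 0.2377]
tcp_rot: [179.9, 0.0, 65.0]
wrist_force: [0.3, -0.8, -0.2]
opening: 0.055
```

Run:
```python
from ov import *
p=snap('wrist','w8'); o=bot.get_obs(); print(o['time'],o['ee_pos'],o['tcp_rot'],o['q'])
seat=np.array([.548,-.0683,.074])
D=[(seat,n,.0165,(0,0,255)),(seat+.030*n,p['R'][2],.008,(0,255,0)),(seat+.038*n,n,.001,(255,0,0)),(seat+.006*n,n,.0075,(255,0,255))]
b=proj(p,seat+.03*n)[0]; print(b)
x0=int(b[0]-60);y0=int(b[1]-50)
cv2.imwrite('pics/w8.png',view(p,(0,0,512,384),1.5,[]));cv2.imwrite('pics/w8a.png',view(p,(x0,y0,x0+120,y0+100),6,D))
plan([.43,.13,.25],axes2R(np.array([0,0,-1.]),hy))
```

```text
11.35 [ 0.49965293 -0.14932449  0.237554  ] [1.79961679e+02 1.00752292e-02 6.48699125e+01] [-1.66311416e+01  7.65317598e-01  4.27495564e+00  9.34732264e+01
 -1.56281611e-02  9.84989376e+01]
[255.75561039  91.44534826]
n 7 turn [ 0.   0.  -0.1]
[[[31.9,-26,-1.8,0.0001,0,-0.0002],[31.9,-25.9,-1.8,0.0001,0,-0.0002],[31.9,-25.9,-1.8,0.0001,0,-0.0002],[31.9,-25.9,-1.8,0.0001,0,-0.0002],[31.9,-25.9,-1.8,0.0001,0,-0.0002]]]
[[[31.9,-25.9,-1.8,0.0001,0,-0.0002],[31.9,-25.9,-1.8,0.0001,0,-0.0002]]]
```

View pics/w8a.png

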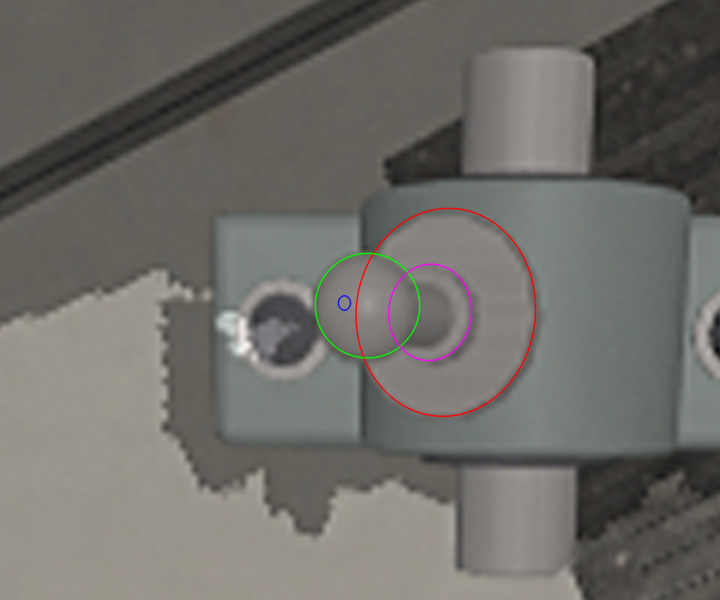

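View pics/w8.png

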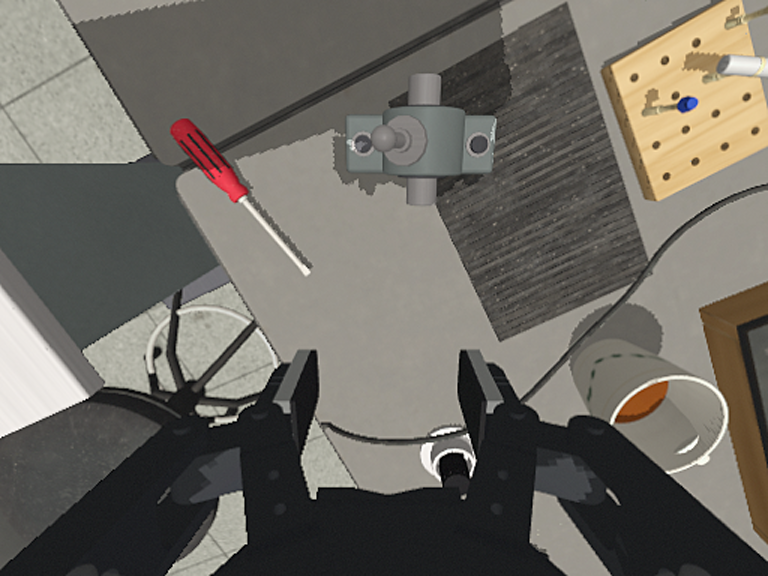

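Run:
```python
from ov import *
plan([.43,.15,.26],axes2R(np.array([0,0,-1.]),-hx))
```

```text
n 11 turn [  0.    0.  -90.1]
[[[21.9,-17.3,-2.1,0,0.0001,-0.1429],[24.2,-14,-2.1,0,0.0001,-0.1429],[25.9,-10.4,-2.1,0,0.0001,-0.1429],[27.1,-6.6,-2.1,0,0.0001,-0.1429],[27.8,-2.7,-2,0,0.0001,-0.1429]]]
[[[27.9,1.3,-2,0,0.0001,-0.1429],[27.4,5.3,-2,0,0.0001,-0.1429],[26.4,9.1,-2,0,0.0001,-0.1429],[24.8,12.8,-2,0,0.0001,-0.1429],[22.8,16.2,-2,0,0.0001,-0.1429]]]
[[[20.2,19.3,-2,0,0.0001,-0.1429]]]
```

>>> servo_tool --motion '[[[22, -17, -2, 0, 0, -0.143], [24, -14, -2, 0, 0, -0.143], [26, -10.5, -2, 0, 0, -0.143], [27, -6.5, -2, 0, 0, -0.143], [28, -2.5, -2, 0, 0, -0.143]]]' --gripper 60

```text
time: 11.85
ee_pos: [0.4683, -0.0139, 0.2477]
tcp_rot: [180.0, 0.1, 106.0]
wrist_force: [-0.2, -0.4, -0.7]
opening: 0.0598
```

>>> servo_tool --motion '[[[28, 1.5, -2, 0, 0, -0.143], [27.5, 5.5, -2, 0, 0, -0.143], [26.5, 9, -2, 0, 0, -0.143], [25, 13, -2, 0, 0, -0.143], [23, 16, -2, 0, 0, -0.143]]]'

```text
time: 12.35
ee_pos: [0.4369, 0.1229, 0.2576]
tcp_rot: [-180.0, 0.1, 147.0]
wrist_force: [0.4, 0.4, -0.5]
opening: 0.0598
```

>>> servo_tool --motion '[[[20, 19, -2, 0, 0, -0.143], [0, 0, 0, 0, 0, 0], [0, 0, 0, 0, 0, 0]]]'

```text
time: 12.65
ee_pos: [0.4309, 0.1494, 0.2596]
tcp_rot: [-179.9, 0.1, 154.8]
wrist_force: [-0.6, -1.2, 0.3]
opening: 0.0601
```

Run:
```python
from ov import *
p=snap('wrist','w9'); o=bot.get_obs(); print(o['time'],o['ee_pos'],o['tcp_rot'],o['q'])
for l in ["grease_gun","gun_rest"]:
    print(l,[(d['rect'],round(d['confidence'],2)) for d in bot.look_for(p,l)])
cv2.imwrite('pics/w9.png',view(p,(0,0,512,384),1.5,[]))
```

```text
12.7 [0.43091464 0.14901345 0.25978185] [-1.79953827e+02  1.11523382e-01  1.54780867e+02] [19.14050902 -7.65048518 -1.24874098 96.35429086 -0.11098448 44.35964059]
grease_gun [([339.3, 74.5, 110.7, 63.1], 0.95), ([276.0, 157.6, 39.2, 42.2], 0.74), ([451.5, 16.2, 59.8, 62.0], 0.65)]
gun_rest [([256.9, 129.9, 68.3, 68.5], 0.69)]
```

View pics/w9.png

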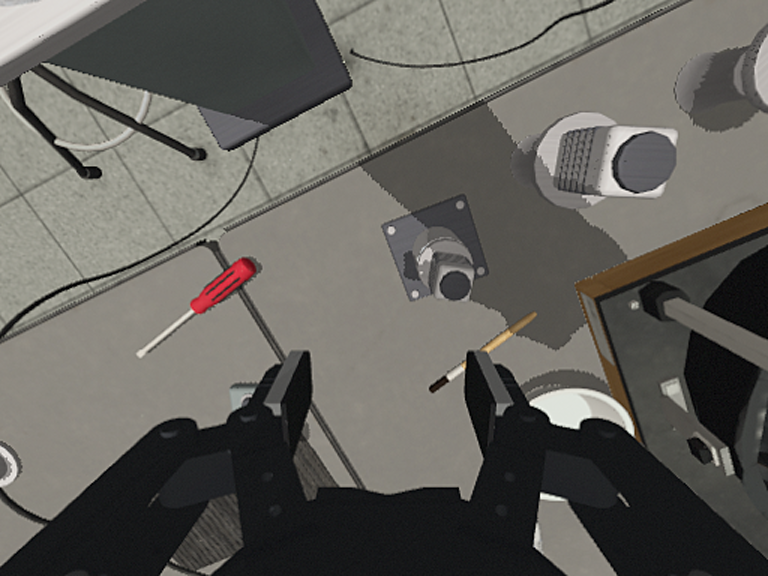

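Run:
```python
from ov import *
p=load('w9')
cv2.imwrite('pics/w9a.png',view(p,(245,120,345,210),8,[]))
for q in [(387,225),(463,197),(488,274),(411,300)]: print(onz(p,q[0]/1.5,q[1]/1.5,.006))
```

```text
[0.41312548 0.15812429 0.006     ]
[0.41965796 0.23313138 0.006     ]
[0.49935342 0.22775754 0.006     ]
[0.49190861 0.14779865 0.006     ]
```

View pics/w9a.png

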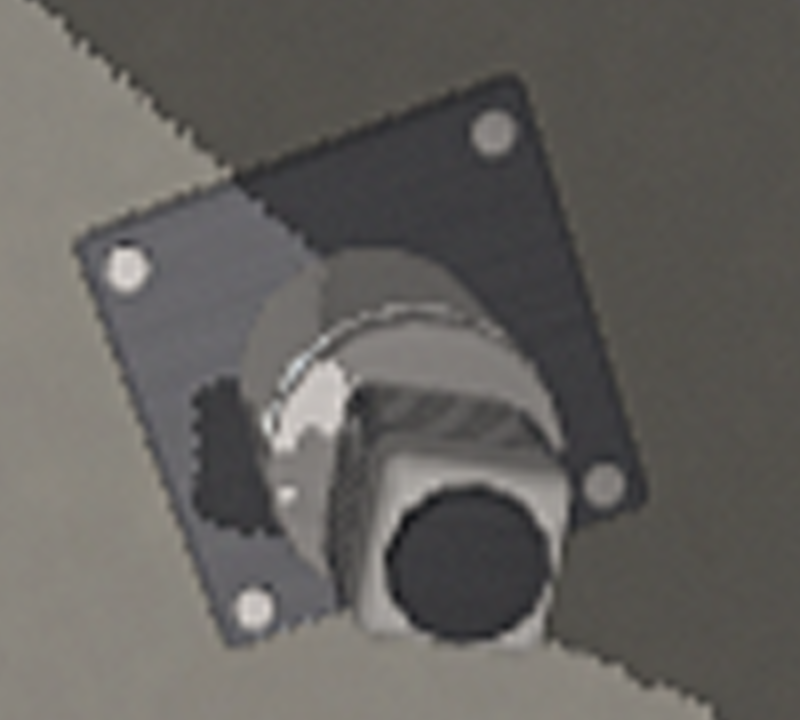

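Run:
```python
from ov import *
p=load('w9'); f=lambda x,y:(p,245+x/8,120+y/8)
C=np.array([onz(*f(*q),.006) for q in [(75,243),(515,75),(648,500),(230,645)]]);print(C.mean(0),np.linalg.norm(C-np.roll(C,1,0),axis=1))
b=onz(*f(468,563),.122);print('button',b)
for a,c in [((392,453),(568,470)),((383,470),(360,618)),((570,480),(548,632)),((372,632),(530,648))]:
    A=onz(*f(*a),.117);Q=onz(*f(*c),.117);d=Q-A;print(np.degrees(np.arctan2(d[1],d[0]))%90,np.linalg.norm(d))
A=onz(*f(565,443),.070); 
g=np.array([C.mean(0)[0],C.mean(0)[1],.062]); print(g)
im=view(p,(0,0,512,384),8,[])
def poly(P,col): cv2.polylines(im,[np.round((proj(p,np.array(P))*8+3.5)).astype(int)],True,col,1,cv2.LINE_AA)
def draw(g,yaw,col):
    c,s=np.cos(yaw),np.sin(yaw)
    for zz in (.008,.055):
        poly([g+[.013*(c*a-s*b),.013*(s*a+c*b),zz] for a,b in[(1,1),(-1,1),(-1,-1),(1,-1)]],col)
    for zz,r in((.060,.0105),(.008,.023),(0,.023)): poly([g+[r*np.cos(k),r*np.sin(k),zz] for k in np.linspace(0,6.28,50)],col)
gg=np.array([b[0],b[1],.062]); draw(gg,np.radians(20),(0,0,255)); 
cv2.imwrite('pics/w9b.png',im[960:1680,1960:2760])
```

```text
[0.45530165 0.1910043  0.006     ] [0.08148976 0.08202903 0.08217278 0.08198469]
button [0.45448722 0.19101175 0.122     ]
59.14318972279438 0.023084455289746585
58.54006139658627 0.02049897633813154
60.68978660096434 0.021052447214101946
58.7232372128007 0.021313800770889183
[0.45530165 0.1910043  0.062     ]
```

View pics/w9b.png

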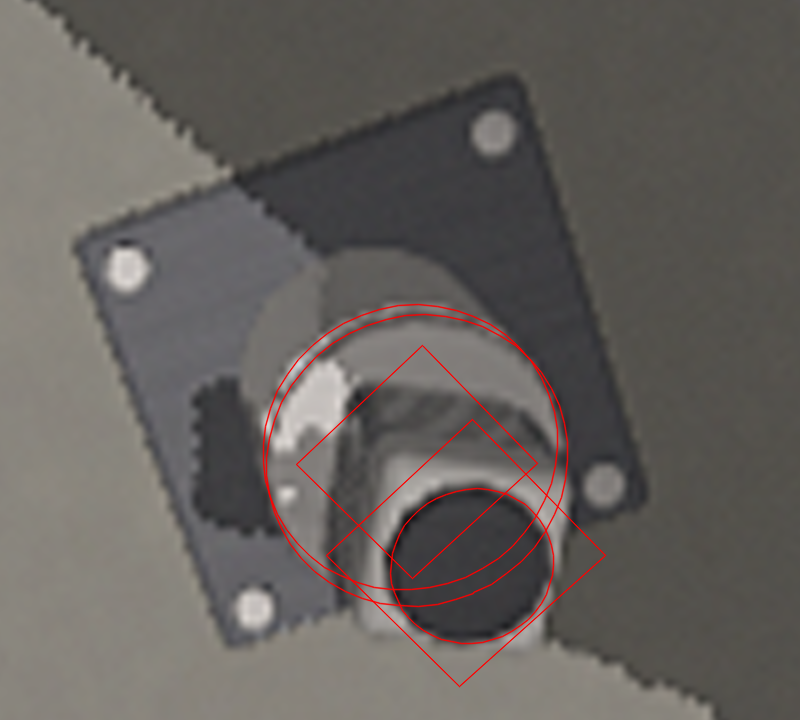

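Run:
```python
from ov import *
a=np.radians(149.3)
plan([.4548,.191,.175],axes2R(np.array([0,0,-1.]),np.array([np.cos(a),np.sin(a),0])))
```

```text
n 3 turn [-0.   0.1  5.5]
[[[-1.1,16.1,28.4,-0.0001,0.0008,0.0318],[-0.6,16.1,28.4,-0.0001,0.0008,0.0318],[-0.2,16.1,28.4,-0.0001,0.0008,0.0318]]]
```

>>> servo_tool --motion '[[[-1, 16, 15, 0, 0, 0.032], [-0.6, 16, 30, 0, 0, 0.032], [-0.2, 16, 30, 0, 0, 0.032], [0, 0, 10, 0, 0, 0], [0, 0, 0, 0, 0, 0]]]'

```text
time: 13.3
ee_pos: [0.4535, 0.1909, 0.1741]
tcp_rot: [-179.9, 0.0, 149.4]
wrist_force: [0.2, 0.4, -0.2]
opening: 0.0603
```

Run:
```python
from ov import *
p=snap('wrist','w10');p=snap('wrist','w10'); o=bot.get_obs(); print(o['time'],o['ee_pos'],o['tcp_rot'],o['opening'])
g=np.array([.4548,.191,.062]); e,R=Rt(); print(R.T@(g+[0,0,.029]-e))
sc=2;im=view(p,(0,0,512,384),sc,[])
def poly(P,col): cv2.polylines(im,[np.round((proj(p,np.array(P))*sc+.5)).astype(int)],True,col,1,cv2.LINE_AA)
c,s=np.cos(np.radians(59.3)),np.sin(np.radians(59.3))
for zz in (.055,): poly([g+[.013*(c*a-s*b),.013*(s*a+c*b),zz] for a,b in[(1,1),(-1,1),(-1,-1),(1,-1)]],(0,0,255))
for zz,r in((.060,.0105),(.008,.023),(0,.023)): poly([g+[r*np.cos(k),r*np.sin(k),zz] for k in np.linspace(0,6.28,50)],(0,0,255))
cv2.imwrite('pics/w10.png',im[160:760,130:900])
```

```text
13.4 [0.45434691 0.1912898  0.17677111] [179.92858768   0.18698759 149.41168232] 0.060373505924814753
[-0.00025759 -0.00012582  0.08577231]
```

View pics/w10.png

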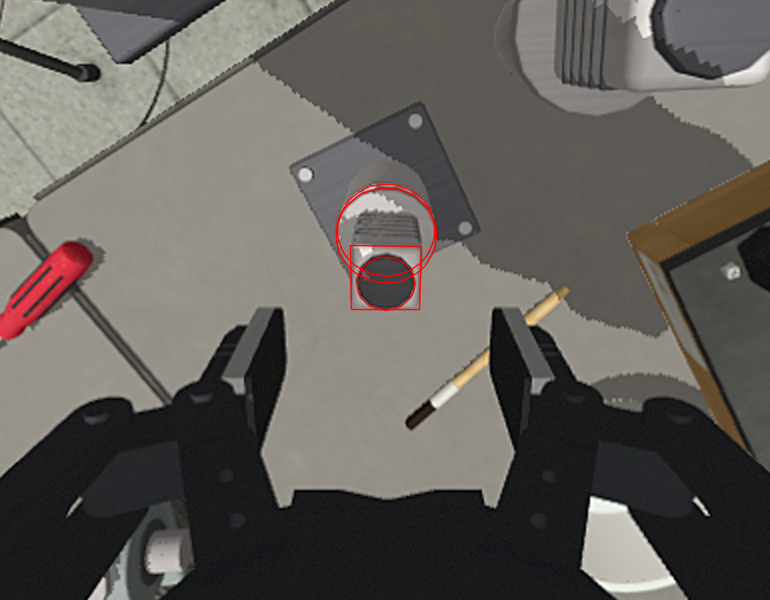

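Perfectly aligned with the flats. Descend 86 mm, then close.

>>> servo_tool --motion '[[[0, 0, 20, 0, 0, 0], [0, 0, 30, 0, 0, 0], [0, 0, 25, 0, 0, 0], [0, 0, 10, 0, 0, 0], [0, 0, 0, 0, 0, 0]]]'

```text
time: 13.9
ee_pos: [0.4543, 0.1915, 0.0909]
tcp_rot: [180.0, 0.1, 149.4]
wrist_force: [-0.5, -0.3, 0.5]
opening: 0.0601
```

>>> servo_tool --motion '[[[0, 0, 0, 0, 0, 0], [0, 0, 0, 0, 0, 0], [0, 0, 0, 0, 0, 0], [0, 0, 0, 0, 0, 0]]]'

```text
time: 14.3
ee_pos: [0.4547, 0.1921, 0.0913]
tcp_rot: [179.9, 0.2, 149.4]
wrist_force: [0.3, 0.7, -0.4]
opening: 0.0598
```

>>> servo_tool --motion '[[[0, 0, 0, 0, 0, 0], [0, 0, 0, 0, 0, 0], [0, 0, 0, 0, 0, 0], [0, 0, 0, 0, 0, 0], [0, 0, 0, 0, 0, 0]]]' --gripper 15 --newtons 80

```text
time: 14.8
ee_pos: [0.4545, 0.192, 0.0909]
tcp_rot: [179.9, 0.2, 149.5]
wrist_force: [-0.7, -0.8, 4.3]
opening: 0.0254
```

>>> servo_tool --motion '[[[0, 0, -10, 0, 0, 0], [0, 0, -25, 0, 0, 0], [0, 0, -40, 0, 0, 0], [0, 0, -40, 0, 0, 0], [0, 0, -25, 0, 0, 0]]]'

```text
time: 15.3
ee_pos: [0.4542, 0.1922, 0.2338]
tcp_rot: [179.9, 0.2, 149.5]
wrist_force: [1.5, 0.3, -2.5]
opening: 0.0251
```

>>> servo_tool --motion '[[[0, 0, 0, 0, 0, 0], [0, 0, 0, 0, 0, 0]]]'

```text
time: 15.5
ee_pos: [0.454, 0.1921, 0.2303]
tcp_rot: [180.0, 0.1, 149.5]
wrist_force: [0.2, -0.1, -3.3]
opening: 0.025
```

Run:
```python
from ov import *
p=snap('wrist','w11'); o=bot.get_obs(); print(o['time'],o['ee_pos'],o['tcp_rot'],o['opening'],o['wrist_force'],o['q'])
cv2.imwrite('pics/w11.png',view(p,(100,80,412,384),2,[]))
e,R=Rt()
# gun origin at tool z +0.029
for k in (-1,):
    pass
D=[(e+R[:,2]*d,R[:,2],r,(0,0,255)) for d,r in ((-.031,.0105),(.021,.023),(.029,.023),(.083,.017))]
cv2.imwrite('pics/w11.png',view(p,(100,80,412,384),2,D))
seat=np.array([.548,-.0683,.074]); a=np.radians(149.4)
x=np.array([np.cos(a),np.sin(a),0])
# target: gun origin at nipple z=38+54+30
plan(seat+(.038+.054+.030+.029)*n,axes2R(-n,x))
s1=snap('side','side3')
cv2.imwrite('pics/side3.png',view(s1,(230,130,330,260),5,D))
```

```text
15.55 [0.4537065  0.19195771 0.22936612] [-1.79960697e+02  9.24062838e-02  1.49451510e+02] 0.025163200930538268 [ 0.17711054 -0.43747635 -2.75283098] [22.98537054 -3.28540571 -0.61231464 92.64977703 -0.09767326 53.5338727 ]
n 5 turn [ -2.6 -24.8   0.6]
[[[-30,-36.5,3.8,-0.009,-0.0865,0.0022],[-29.6,-36.4,6,-0.009,-0.0865,0.0022],[-29.1,-36.4,8.2,-0.009,-0.0865,0.0022],[-28.4,-36.5,10.4,-0.009,-0.0865,0.0022],[-27.5,-36.5,12.5,-0.009,-0.0865,0.0022]]]
```

View pics/w11.png

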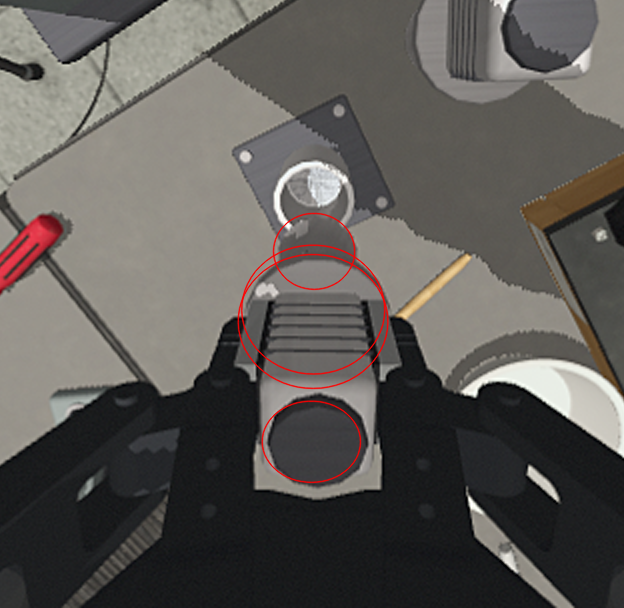

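View pics/side3.png

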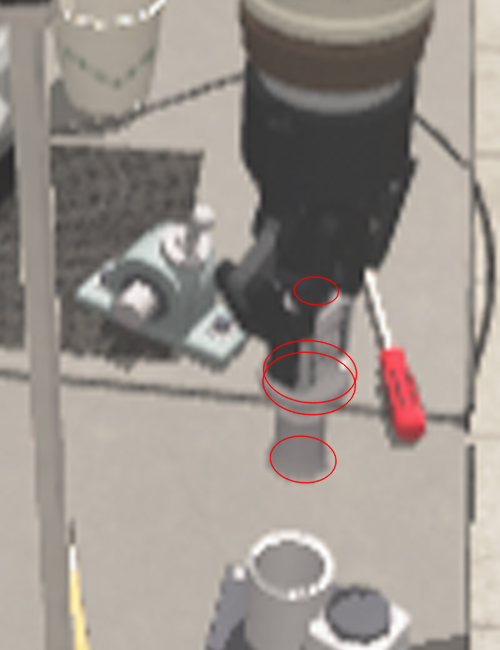

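>>> servo_tool --motion '[[[-22, -27, 2, -0.006, -0.062, 0.001], [-22, -27, 3, -0.006, -0.062, 0.001], [-22, -27, 5, -0.006, -0.062, 0.002], [-21, -27, 6, -0.006, -0.062, 0.002], [-20, -27, 7, -0.006, -0.062, 0.002]]]'

```text
time: 16.1
ee_pos: [0.4789, 0.0189, 0.2175]
tcp_rot: [178.2, 17.9, 148.7]
wrist_force: [0.4, -0.4, -2.2]
opening: 0.0253
```

>>> servo_tool --motion '[[[-20, -26, 8, -0.006, -0.062, 0.002], [-20, -24, 9, -0.006, -0.062, 0.002], [0, 0, 0, 0, 0, 0], [0, 0, 0, 0, 0, 0]]]'

```text
time: 16.5
ee_pos: [0.4903, -0.0451, 0.2136]
tcp_rot: [177.3, 24.8, 148.1]
wrist_force: [-0.8, -0.3, -1.8]
opening: 0.0253
```

```bash
cat > chk.py <<'E'
from ov import *
import sys
nm=sys.argv[1]
p=snap('wrist',nm); o=bot.get_obs(); print(o['time'],o['ee_pos'],o['tcp_rot'],o['opening'],o['wrist_force'],o['q'])
e,R=Rt(); seat=np.array([.548,-.0683,.074])
D=[(e+R[:,2]*d,R[:,2],r,(0,0,255)) for d,r in ((-.031,.0105),(.021,.023),(.029,.023),(.083,.017))]
D+=[(seat,n,.0165,(0,255,0)),(seat+.03*n,p['R'][2],.008,(0,255,0))]
cv2.imwrite(f'pics/{nm}.png',view(p,(100,60,412,360),2,D))
s1=snap('side',nm+'s');D[-1]=(seat+.03*n,s1['R'][2],.008,(0,255,0))
t1=snap('top',nm+'t')
A=view(s1,(235,125,310,215),6,D);B=view(t1,(260,170,310,220),6,D)
o_=np.zeros((540,770,3),np.uint8);o_[:,:450]=A;o_[:300,460:760]=B;cv2.imwrite(f'pics/{nm}st.png',o_)
d=R.T@(seat-e); print('tool offset of axis at seat',d*1000,'gun origin nipple z',((e-seat)@n-.029)*1000,'rot err',Ro.from_matrix(R.T@axes2R(-n,R[:,0])).as_rotvec())
E
python3 chk.py w12
```

```text
16.55 [ 0.49071395 -0.04457131  0.21405789] [177.24155799  24.86065101 148.12149438] 0.025489698445332495 [-0.09161657 -0.01104521 -1.89256743] [  0.52262425 -26.02174177 -24.41051589  68.84495187 -10.62506787
  29.64796835]
tool offset of axis at seat [  3.37405957   2.73901178 153.10802788] gun origin nipple z 124.11446957749897 rot err [-2.12572994e-03  2.87953707e-04 -3.06056026e-07]
```

View pics/w12.png

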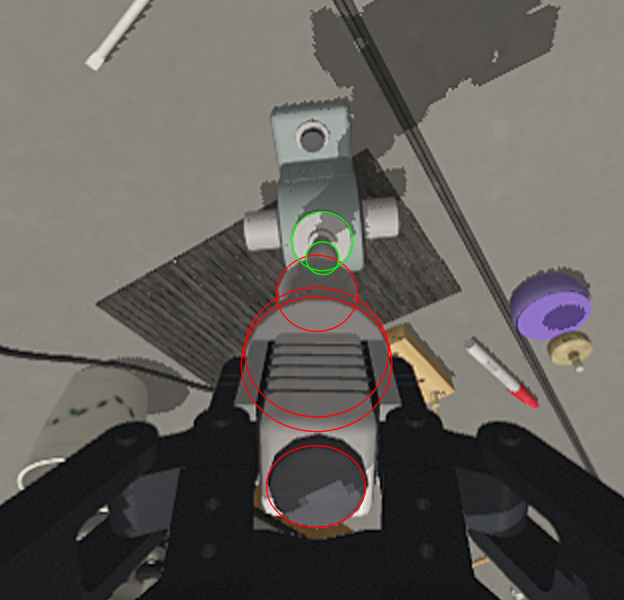

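View pics/w12st.png

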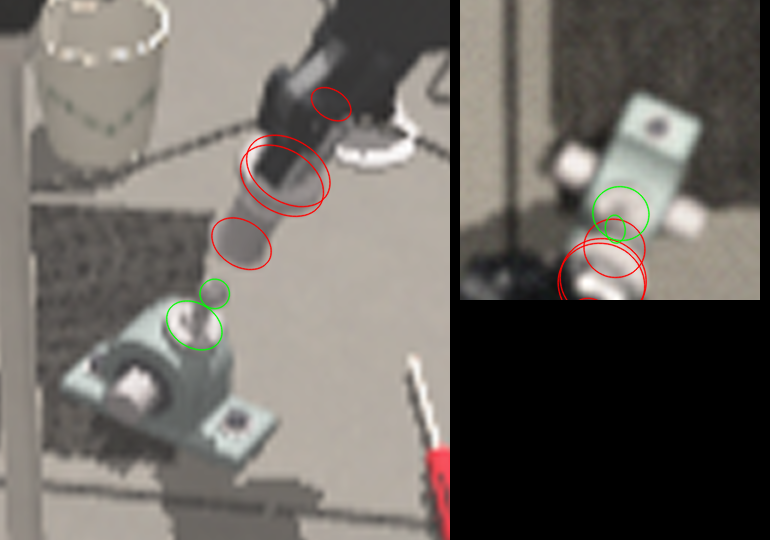

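>>> servo_tool --motion '[[[1.7, 1.2, 5, -0.002, 0, 0], [1.7, 1.2, 10, 0, 0, 0], [0, 0, 12, 0, 0, 0], [0, 0, 0, 0, 0, 0], [0, 0, 0, 0, 0, 0]]]'

```text
time: 17.15
ee_pos: [0.5001, -0.046, 0.1886]
tcp_rot: [177.1, 24.9, 148.1]
wrist_force: [0.0, 0.7, -1.9]
opening: 0.0252
```

```bash
python3 chk.py w13
```

```text
17.2 [ 0.50028083 -0.04601558  0.18922354] [177.10540916  24.9691454  148.12547407] 0.02520583676700284 [ 0.17540763  0.53244756 -2.42352926] [  0.25855586 -25.06033446 -26.57725175  65.50672236 -10.45576249
  29.36138036]
tool offset of axis at seat [ 1.23572912e+00 -1.22937661e-01  1.26683210e+02] gun origin nipple z 97.68562886262194 rot err [2.79581569e-04 2.17598299e-03 3.04182491e-07]
```

View pics/w13.png

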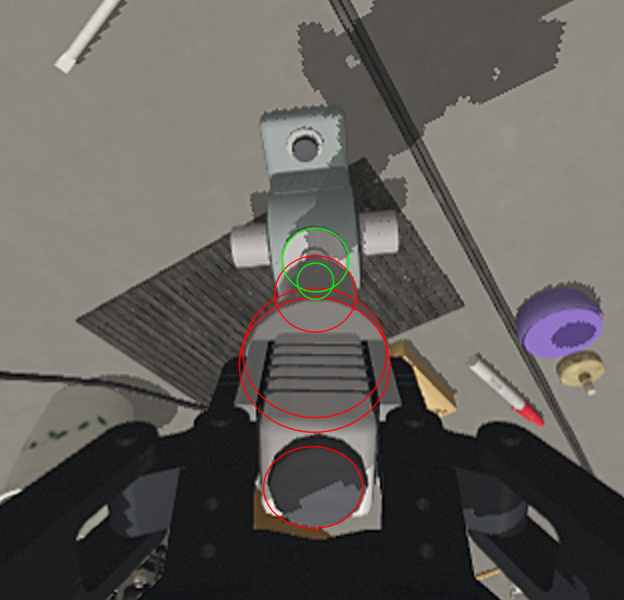

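View pics/w13st.png

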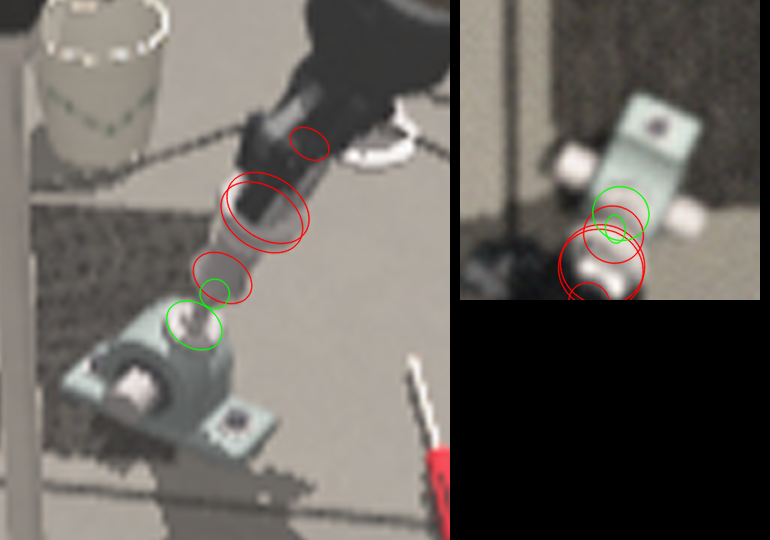

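>>> servo_tool --motion '[[[1, 0, 5, 0, 0, 0], [0, 0, 7, 0, 0, 0], [0, 0, 7, 0, 0, 0], [0, 0, 3, 0, 0, 0], [0, 0, 0, 0, 0, 0]]]'

```text
time: 17.8
ee_pos: [0.5078, -0.0496, 0.1682]
tcp_rot: [177.1, 24.9, 148.1]
wrist_force: [0.5, 0.2, -2.7]
opening: 0.0252
```

```bash
python3 chk.py w14
```

```text
17.85 [ 0.50786825 -0.04955501  0.16857991] [177.12002111  24.95221756 148.12751718] 0.02520934917909501 [-0.56002222 -0.4466094  -3.22721649] [ -0.24386708 -24.00238367 -28.15204896  62.81133534 -10.26312333
  28.89420151]
tool offset of axis at seat [2.58516953e-02 2.47252438e-02 1.04437972e+02] gun origin nipple z 75.43783538406093 rot err [3.95676287e-05 1.87928584e-03 3.71794531e-08]
```

View pics/w14st.png

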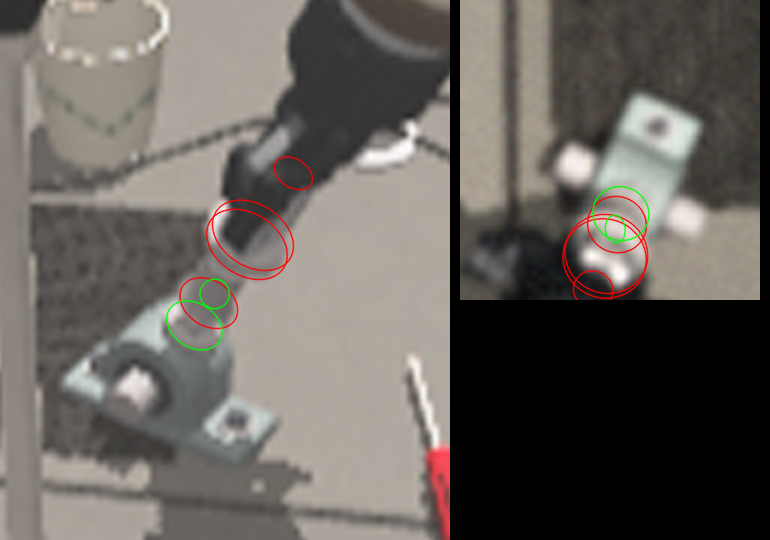

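View pics/w14.png

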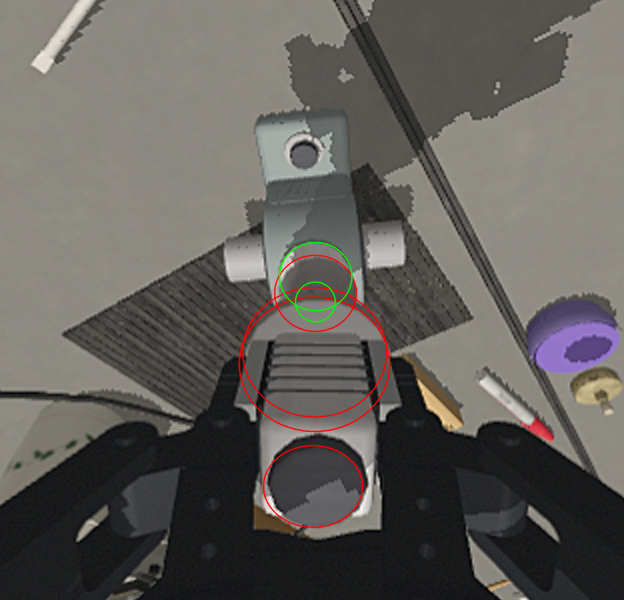

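>>> servo_tool --motion '[[[0, 0, 3, 0, 0, 0], [0, 0, 3, 0, 0, 0], [0, 0, 3, 0, 0, 0], [0, 0, 0, 0, 0, 0]]]'

```text
time: 18.35
ee_pos: [0.5111, -0.0509, 0.1606]
tcp_rot: [177.1, 24.9, 148.1]
wrist_force: [-5.9, 2.3, 0.5]
opening: 0.0253
```

>>> servo_tool --motion '[[[0, 0, 3, 0, 0, 0], [0, 0, 3, 0, 0, 0], [0, 0, 0, 0, 0, 0]]]'

```text
time: 18.65
ee_pos: [0.5134, -0.0519, 0.1553]
tcp_rot: [177.1, 24.9, 148.2]
wrist_force: [-8.2, 3.7, 1.7]
opening: 0.0252
```

>>> servo_tool --motion '[[[1, 0, 0, 0, 0, 0], [1, 0, 0, 0, 0, 0], [0, 0, 0, 0, 0, 0]]]'

```text
time: 18.95
ee_pos: [0.5124, -0.0513, 0.1547]
tcp_rot: [177.1, 25.0, 148.1]
wrist_force: [-0.0, -2.2, -2.6]
opening: 0.025
```

```bash
cat > st.py <<'E'
from h import *
e,R=Rt();o=bot.get_obs();seat=np.array([.548,-.0683,.074])
F=o['wrist_force']+[0,0,2.6]
print(o['time'],'off(mm) ',(R.T@(seat-e)*1000).round(2),'gunz',((e-seat)@n*1000-29).round(2),'F tool',(R.T@F).round(2),'torq tool',(R.T@o['torque']).round(3),'rot',Ro.from_matrix(R.T@axes2R(-n,R[:,0])).as_rotvec().round(4))
E
python3 st.py
```

```text
18.95 off(mm)  [-1.34 -0.19 89.83] gunz 60.82 F tool [-1.01 -1.89  0.35] torq tool [0.363 0.383 0.032] rot [0.0005 0.0033 0.    ]
```

>>> servo_tool --motion '[[[-0.5, 0, 2, 0, 0, 0], [0, 0, 2, 0, 0, 0], [0, 0, 2, 0, 0, 0], [0, 0, 0, 0, 0, 0]]]'

```text
time: 19.35
ee_pos: [0.5151, -0.0526, 0.1497]
tcp_rot: [177.1, 25.0, 148.1]
wrist_force: [-5.0, 1.8, 3.4]
opening: 0.0257
```

```bash
python3 st.py
```

```text
19.35 off(mm)  [-0.81 -0.26 83.96] gunz 54.95 F tool [ 2.14 -0.68 -7.68] torq tool [ 0.555  0.751 -0.026] rot [0.0007 0.0031 0.    ]
```

>>> servo_tool --motion '[[[0, 0, 2, 0, 0, 0], [0, 0, 2, 0, 0, 0], [0, 0, 1.5, 0, 0, 0], [0, 0, 0, 0, 0, 0], [0, 0, 0, 0, 0, 0]]]'

```text
time: 19.85
ee_pos: [0.5172, -0.0535, 0.1451]
tcp_rot: [177.1, 25.0, 148.1]
wrist_force: [-6.9, 0.1, 5.7]
opening: 0.0252
```

```bash
python3 st.py; python3 chk.py w15; python3 st.py
```

```text
19.85 off(mm)  [-0.73 -0.3  78.88] gunz 49.88 F tool [  1.85  -3.03 -10.15] torq tool [ 0.699  1.044 -0.066] rot [0.0008 0.0032 0.    ]
19.9 [ 0.51714821 -0.05350068  0.14509072] [177.0707799   25.02677421 148.11675833] 0.02487507524473706 [-6.60750863  0.60869729  5.95872722] [ -0.78555468 -22.6125336  -29.83262832  59.56308063 -10.04704808
  28.37846162]
tool offset of axis at seat [-0.74601436 -0.30288807 78.89292902] gun origin nipple z 49.89037219162423 rot err [8.19926167e-04 3.18745260e-03 1.30673907e-06]
20.0 off(mm)  [-0.75 -0.3  78.91] gunz 49.91 F tool [  2.01  -1.42 -11.27] torq tool [ 0.675  1.06  -0.016] rot [0.0008 0.0032 0.    ]
```

View pics/w15.png

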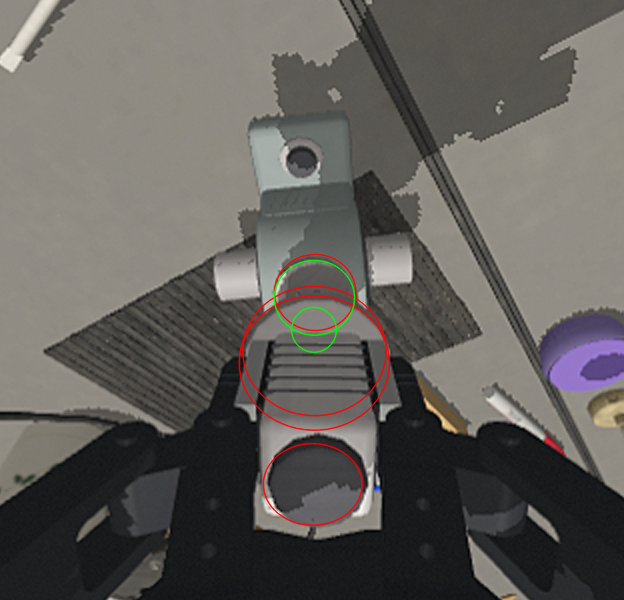

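View pics/w15st.png

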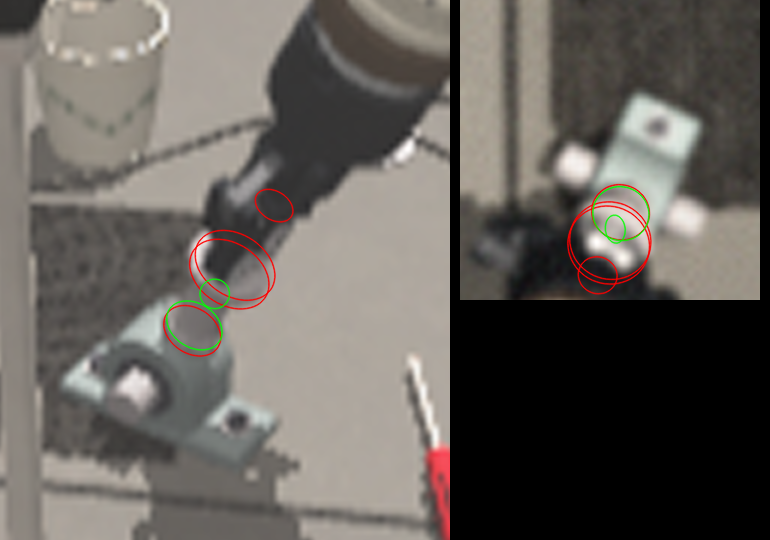

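>>> servo_tool --motion '[[[0, 0, 0.5, 0, 0, 0], [0, 0, 0, 0, 0, 0], [0, 0, 0, 0, 0, 0], [0, 0, 0, 0, 0, 0]]]'

```text
time: 20.4
ee_pos: [0.5173, -0.0536, 0.1447]
tcp_rot: [177.1, 25.0, 148.1]
wrist_force: [-6.8, 0.6, 6.1]
opening: 0.0251
```

```bash
python3 st.py
python3 - <<'E'
from ov import *
t1=snap('top','tf');c=np.array([.4662,-.3806,0])
D=[(c+.006*z,z,.014,(0,255,0)),(c+.049*z,z,.014,(0,255,0))]
cv2.imwrite('pics/tf.png',np.hstack([view(t1,(340,150,400,240),6,[]),view(t1,(340,150,400,240),6,D)]))
E
```

```text
20.4 off(mm)  [-0.75 -0.3  78.42] gunz 49.42 F tool [  1.8   -2.58 -10.61] torq tool [0.741 1.084 0.047] rot [0.0008 0.0032 0.    ]
```

View pics/tf.png

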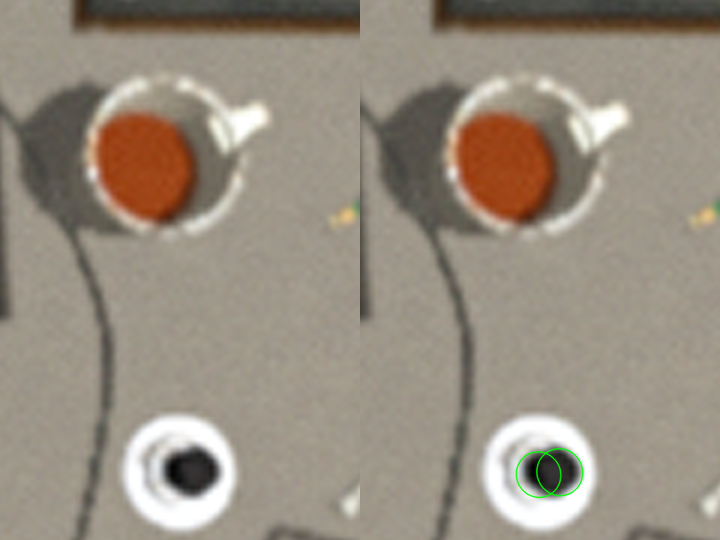

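The top picture shows the cap (dark, left panel about (190, 468)) upright in the white cup, matching the model, and the mug in place. The coupler snapped on, since the axial force dropped to about 0 and then rose along the spring curve. It now holds about 10.6 N, which means the nose is about 9.6–10 mm in. Handing in.

Run:
```python
from workcell import bot
print(bot.job_done())
```

```text
the job is handed in; nothing more can be done
None
```

The job is handed in at about 20.4 s of the 58 s allowed. By my own checks every step was met, but the interface gives no verdict.

- **Dust cap:** I lifted it along the nipple's axis and stood it open end down in the cap cup. The wrist and top pictures show it upright and central, and the fingers are clear of it.
- **Grease gun:** I took the smallest of the three look-alikes, the one standing in the rest, and gripped it on its flats at 80 N. The coupler went onto the nipple along its axis. The axial force rose to about 8 N and fell to nearly zero when the ball snapped through. It then rose again along the spring curve.
- **Final hold:** The gun is still gripped, with the tool axis within 0.2° of the nipple's and about 0.8 mm off it sideways. The axial push is about 10.6 N. Both the force and the position put the nose about 10 mm in, against the 6 mm needed.
- **Bystanders:** The mug is unmoved in the last picture. I did not check the spirit lamp closely at the end, but the arm never went near it.

**What disagreed:**
- A side force of about 2–3 N remained at the end.
- Just before the snap the side force was about 6 N, and the snap came as I shifted the tool 2 mm sideways to relieve it.
- I inferred the snap and the nose travel from force and position; no camera shows the coupler's inside.

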